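Lay up the slide staining dishes in the drip tray

TASK

Lay up the two staining dishes for the next run, layer by layer: first stand the empty narrow dish in the free bay of the drip tray, next lower each loaded slide rack into the dish of its own width, and only when both racks are in cover each dish with its own lid, seated all round. Keep the racks level so that no slide drops out, leave the wide dish in its bay, and do not shift the two brown bottles beside the tray.

Things in the scene. Friction and masses are not known exactly. Their poses are not given: they have to be found in the camera images.
- narrow_bay (a point): Floor centre of the free bay (x along it, z up) of a fixed stainless drip tray, 136 x 218 mm, rim 12 mm, floor (this point) 3 mm above the worktop. Two bays lie side by side, each edged by a ridge 7 mm above the tray floor. The free one, 104 x 60 mm, takes the narrow dish with 4 mm play all round; the wide bay, with the wide dish in it, is centred 112 mm off along +y of this frame.
- wide_dish: Wide grey plastic staining dish, an open trough 96 mm long, 80 wide, 48 high outside; walls and floor 3 mm (inside 90 x 74). Loose, 0.25 kg; it already stands in the tray's wide bay and stays there. Origin: centre of underside; x along the length, y across, z up; half-turn symmetric.
- narrow_dish: Narrow grey plastic staining dish, an open trough 96 mm long, 52 wide, 48 high outside; walls and floor 3 mm (inside 90 x 46). Empty, about 0.18 kg, on the worktop; grip it across its 52 mm width. Origin: centre of underside; x along the length, y across, z up; half-turn symmetric.
- wide_rack: Wide steel wire slide rack, 8 glass slides on edge: 82 mm long, 66 wide, 32 high; 0.15 kg; 4 mm play all round in the wide dish, stands on its 3 mm floor. Upright wire bail across its middle, on top a black sleeve 10 mm thick, 20 long along y, axis 58 mm above the underside over the origin: grip it along x; in the dish it is above the rim. Origin: centre of underside; x along the length.
- narrow_rack: Narrow steel wire slide rack, 4 glass slides on edge: 82 mm long, 38 wide, 32 high; 0.10 kg; 4 mm play all round in the narrow dish. Bail and black sleeve as on the wide rack (10 mm thick, 20 long along y, axis 58 mm above the underside over the origin). Origin: centre of underside; x along the length, y across, z up; half-turn symmetric.
- wide_lid: Grey lid of the wide dish: 110 mm long, 94 wide at the skirt, top 34 above its lower edge; 0.09 kg. Black bar handle on top, 12 mm thick in x, 30 long in y, 39 to 55 mm up, on a thin neck: grip along x. Its skirt goes round the dish with 4 mm play; a ledge inside, 8 mm up, rests on the rim (lid underside then 40 mm above dish underside). Origin: centre of underside; x along the length.
- narrow_lid: Deep grey plastic lid of the narrow dish: 110 mm long, 66 wide at the skirt, otherwise just like the wide lid (top 34 mm up, same black bar handle at 39 to 55 mm, 4 mm play, ledge 8 mm up, seated underside 40 mm above dish underside); 0.07 kg. Origin: centre of underside; x along the length, y across, z up; half-turn symmetric.
- dark_bottle: Brown dropper bottle with a black cap, 42 mm across, 95 mm high, standing behind the work on the left; not part of the job. Origin: centre of the underside.
- small_bottle: Brown dropper bottle with a white cap, 38 mm across, 85 mm high, standing to the right of the tray; not part of the job. Origin: centre of the underside.
Not all that is in view belongs to the job. What is shaped like the wide_rack but red is not meant.

How it is judged:
By the outcome, as a careful person would: the job done as asked, in the order asked, and still so for the second after the job is handed in, with the robot touching nothing.
It also fails if it takes over 120 s, if anything falls off the work surface, if the arm or the gripper's body presses on something with over 40 N, if the wrist force passes 120 N, or if a joint passes its speed limit or range.

ROBOT

A 6-joint arm with a two-finger parallel gripper is mounted at the origin on a cart in front of the work surface, level with it; the furniture and walls round the work are solid. World frame = base frame: x ahead of the robot, y to its left, z up, the work surface at z = 0. Lengths are in mm, angles in degrees, forces in N, time in s.
With the tool pointing down it reaches from about 275 to 975 mm from the base axis. Payload 8.4 kg.
Tool frame: the origin (TCP) lies midway between the tips of the shut fingers; the grasp point (between the pads) lies 19 mm behind it (arm.grip_depth is the distance from the TCP to the grasp point, in mm); z points along the fingers, y is the line along which they close (so a half turn about z gives the same grasp; the last joint's range is limited). The gripper opens to 92 mm and grips with 3 to 60 N. Pads are 20 mm wide; open, the fingers measure 128 mm over their backs; the gripper's body (75 mm by 189 mm) begins 69 mm behind the grasp point.
Start: joints at [-66.83, 20.225, 93.587, -0, 66.188, -0.138], TCP at [247.294, -573.998, 214.583] pointing down, gripper open.
Joint ranges: [-150.9, 150.9], [-52.94, 120.26], [3.33, 152.33], [-74.26, 254.26], [0, 154.13], [-172.89, 172.89]. Speed limits (degrees/s): [127.2, 127.2, 159.86, 180, 180, 180].

INTERFACE

Orientations are given as [roll, pitch, yaw] about the fixed x, y, z axes, in that order (R = Rz(yaw) Ry(pitch) Rx(roll)).
In Python, from workcell import telemetry, eyes, arm gives the robot as it stands.
- The arm moves only by the tool move_arm, never from a script. Its argument "increments" is a list of rows, each an object with "slide": the shift along the tool's x, y, z in units of 25 mm (1.0 is 25 mm), a list of three; "angular": the turn, a rotation vector about the tool's x, y, z in units of 5 degrees (1.0 is 5 degrees), a list of three; "jaw": the gripper command: -1 is shut, 1 is fully open, values between are in proportion. In form: [{"slide": [x, y, z], "angular": [rx, ry, rz], "jaw": jaw}, ...]. A call has 1 to 12 rows; each row shifts and turns the commanded pose from where the row before left it, along the tool's axes as they then stand; what a row does not reach is not made up. A row lasts 1/10 s, in which the tool goes at most 50 mm and 8.59 degrees, less where a joint would pass 70% of its speed; a pose out of reach is approached as far as the arm can. A call is refused whole if a number of a shift passes 1 or a number of a turn 1, either way. A call with a gripper value outside its range is refused whole. The fingers move at their own pace and stop on an object; the grip force is fixed at half the most. Time passes only in rows, so rows that do not move let the fingers close. It gives the time, the measured TCP pose, the force, the opening and the grip force at its end, in the units of the state.
- telemetry.sense(): the state, without advancing time (a new reading comes with each control period).
- eyes.read_camera(name): name is "scene" or "top" or "wrist"; returns the picture (400x640x3 uint8, red, green, blue); there is no depth.
- eyes.calibration(name): a dict with "fx", "fy", "cx", "cy" (pixels), "D" ([k1, k2, p1, p2, k3] as OpenCV has them; the pictures are not rectified), "R" (3x3) and "t" (3): a world point X has camera coordinates R X + t. Camera axes: x right, y down, z forward; pixel columns grow to the right and rows downward; lengths in mm; the calibration is good to about 2 mm. A picture is of the moment at which its call begins: read the wrist's pose just before it. calibration takes no time and is no camera call; for the wrist camera it gives the pose at the moment of the call.
- arm.sign_off(): hands the job in; it is judged then, once.
The state is a dict: "clock": time; "q": joint angles; "dq": joint speeds; "joint_efforts": joint torques, N m; "eef_pos": TCP position; "ee_rot": TCP orientation; "wrist_force": force on the tool from outside, world axes, zero at the start; "wrist_torque": the same for the moment, N m; "opening": opening from 0.0 (shut) to 1.0 (fully open); "gripper_force": force on a finger pad.
Only numpy, scipy, OpenCV 4.12 (cv2) and the standard library are available. Lean on these libraries where they do the work, as an engineer would, in place of code of your own. Each camera call takes 0.05 s, during which the arm holds its last target. There are 200 camera calls.

## Working session

There is one attempt and no reset: what is moved stays moved. The work goes in short steps, Python scripts to look and compute and a tool call to move; the robot and the scene stay as the last step left them, time stands still between calls to the robot, and variables do not carry over. Pictures are saved under pics/ and viewed, at most 14 in all, crops included, and the job is handed in when it is done.

Besides the shell and the picture viewer there is one more tool, called after "Request:" as a command line: name --argument value ..., lists and objects as JSON in quotes. move_arm: Moves the arm, as the interface text tells. Its arguments: {"type":"object","properties":{"increments":{"type":"array"}},"required":["increments"]}

```bash
mkdir -p pics; ls; python3 - <<'E'
from workcell import telemetry, eyes, arm
import cv2,numpy as np
for n in("scene","top"):
    im=eyes.read_camera(n); cv2.imwrite(f"pics/{n}0.png",im[:,:,::-1])
    c=eyes.calibration(n); print(n,{k:np.round(v,3).tolist() for k,v in c.items()}, (-np.array(c["R"]).T@np.array(c["t"])).round())
s=telemetry.sense();print(s)
E
```

```text
pics
scene {'fx': 469.806, 'fy': 469.806, 'cx': 314.707, 'cy': 197.734, 'D': [-0.091, 0.0, 0.0, 0.0, 0.0], 'R': [[0.64, -0.768, -0.014], [-0.37, -0.292, -0.882], [0.673, 0.57, -0.472]], 't': [-349.673, 260.639, 623.641]} [ -99. -548.  519.]
top {'fx': 425.75, 'fy': 425.75, 'cx': 321.997, 'cy': 191.261, 'D': [-0.064, 0.0, 0.0, 0.0, 0.0], 'R': [[-0.018, -1.0, -0.001], [-0.989, 0.018, -0.148], [0.148, -0.002, -0.989]], 't': [55.479, 556.034, 1133.249]} [ 383.   47. 1203.]
{'clock': 0.1, 'q': array([-6.68268314e+01,  2.02596636e+01,  9.36241688e+01, -3.79881070e-03,
        6.61884466e+01, -1.36010112e-01]), 'dq': array([-0.03034947, -0.08438759, -0.15797656, -0.06320044, -0.04641403,
        0.00805185]), 'joint_efforts': array([-2.72432480e-03, -5.94908595e+01, -3.34929371e+01,  6.96688774e-02,
        1.84465747e-02, -8.86128333e-06]), 'eef_pos': array([ 247.1273499 , -573.58141037,  213.93111335]), 'ee_rot': array([-1.79927713e+02,  3.30192457e-03,  2.33107167e+01]), 'wrist_force': array([ 0.40309435, -0.54389629,  0.96274085]), 'wrist_torque': array([ 0.01736329, -0.00160721,  0.01673938]), 'gripper_force': 0.0, 'opening': 1.0008990192591467}
```

View pics/scene0.png

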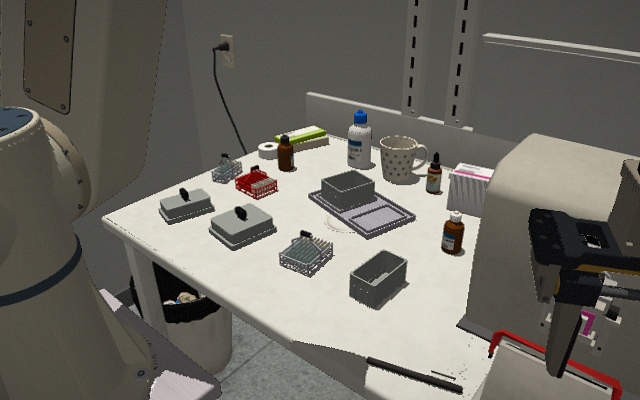

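View pics/top0.png

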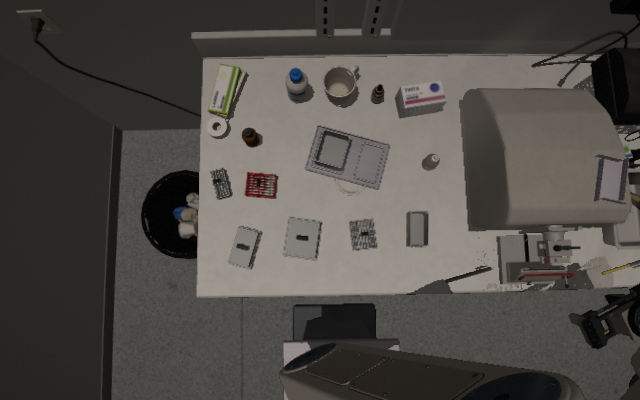

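Scene: narrow dish (≈417,229 top), wide rack (362,234), wide lid (303,238), narrow lid (245,247), narrow rack (221,183), red decoy (261,185), tray (347,157) with wide dish on left, free bay at (371,161). Zooming the top view for outlines.

```bash
cat > h.py <<'E'
import numpy as np, cv2
from scipy.spatial.transform import Rotation as Ro
from workcell import telemetry, eyes, arm
def rays(c,uv):
    K=np.array([[c["fx"],0,c["cx"]],[0,c["fy"],c["cy"]],[0,0,1.]])
    p=cv2.undistortPoints(np.array(uv,float).reshape(-1,1,2),K,np.array(c["D"],float)).reshape(-1,2)
    R=np.array(c["R"]);o=-R.T@np.array(c["t"])
    return o,np.c_[p,np.ones(len(p))]@R
def onz(c,uv,z):
    o,d=rays(c,uv); s=(z-o[2])/d[:,2]; return o+d*s[:,None]
def proj(c,X):
    K=np.array([[c["fx"],0,c["cx"]],[0,c["fy"],c["cy"]],[0,0,1.]])
    return cv2.projectPoints(np.array(X,float).reshape(-1,1,3),cv2.Rodrigues(np.array(c["R"]))[0],np.array(c["t"],float),K,np.array(c["D"],float))[0].reshape(-1,2)
def pose():
    s=telemetry.sense(); return np.r_[s["eef_pos"],s["ee_rot"]]
def snap(name,fn):
    c=eyes.calibration(name); im=eyes.read_camera(name)[:,:,::-1].copy(); cv2.imwrite(f"pics/{fn}.png",im); return c,im
def go(*wps):
    """wps: (x,y,z,yaw); prints per segment total shift in tool axes (25mm units), turn (5deg units)"""
    p=pose(); print("now",p.round(2))
    cur=np.array([*p[:3],p[5]])
    for w in wps:
        w=np.array(w,float); a=np.radians(cur[3]); d=w[:3]-cur[:3]
        # tool down: x=(cos,sin), y=(sin,-cos), z=-z
        t=np.array([d[0]*np.cos(a)+d[1]*np.sin(a), d[0]*np.sin(a)-d[1]*np.cos(a), -d[2]])/25
        r=-((w[3]-cur[3]+180)%360-180)/5
        print("to",w.round(1),"slide",t.round(2),"rz",round(r,2)); cur=w
E
python3 - <<'E'
from h import *
im=cv2.imread("pics/top0.png"); cr=cv2.resize(im[110:280,195:455],None,fx=3,fy=3,interpolation=cv2.INTER_CUBIC)
cv2.imwrite("pics/topz.png",cr)
c=eyes.calibration("top")
for n,uv,z in [("ndish",(417,229),48),("wrack",(364,234),58),("wlid",(303,238),50),("nlid",(243,247),50),("nrack",(220,183),58),("wdish",(333,150),51),("bay",(371,161),3),("small",(431,161),85),("dark",(250,133),95)]:
    print(n,onz(c,[uv],z)[0].round())
cw=eyes.calibration("wrist");R=np.array(cw["R"]);print("wrist cam",{k:cw[k] for k in("fx","cx","cy","D")}, (-R.T@np.array(cw["t"])-telemetry.sense()["eef_pos"]).round(),R.round(2))
E
```

```text
ndish [ 448. -211.   48.]
wrack [436. -65.  58.]
wlid [429.  99.  50.]
nlid [408. 261.  50.]
nrack [583. 324.  58.]
wdish [671.  12.  51.]
bay [648. -98.   3.]
small [ 627. -250.   85.]
dark [711. 236.  95.]
wrist cam {'fx': 352.43708966573655, 'cx': 314.4957620652581, 'cy': 198.31953003587958, 'D': array([-0.04351878,  0.        ,  0.        ,  0.        ,  0.        ])} [ 63.  26. 170.] [[ 0.4  -0.92 -0.  ]
 [-0.89 -0.39  0.24]
 [-0.22 -0.1  -0.97]]
```

View pics/topz.png

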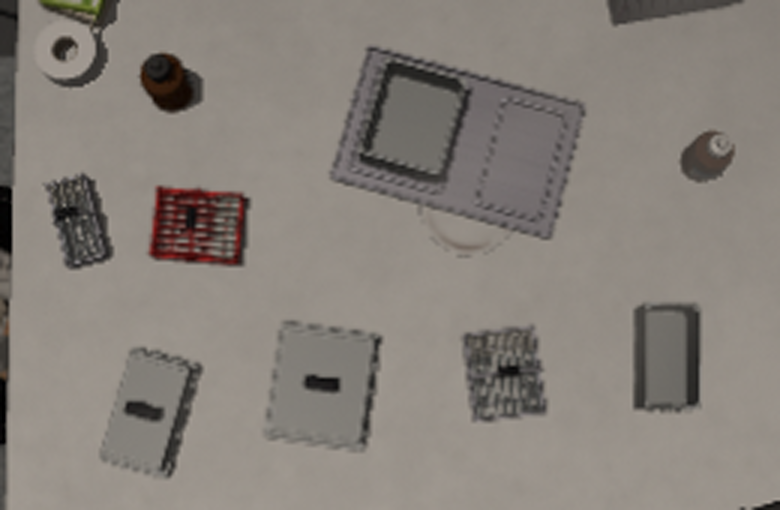

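```bash
python3 - <<'E'
from h import *
go((330,-220,260,23.3),(560,-60,260,23.3),(560,-60,260,0))
E
```

```text
now [ 247.13 -573.58  213.93 -179.93    0.     23.31]
to [ 330.  -220.   260.    23.3] slide [  8.64 -11.68  -1.84] rz 0.0
to [560.  -60.  260.   23.3] slide [10.98 -2.24 -0.  ] rz -0.0
to [560. -60. 260.   0.] slide [ 0.  0. -0.] rz 4.66
```

Request:
move_arm --increments '[{"slide": [0.72, -0.97, -0.15], "angular": [0, 0, 0], "jaw": 1}, {"slide": [0.72, -0.97, -0.15], "angular": [0, 0, 0], "jaw": 1}, {"slide": [0.72, -0.97, -0.15], "angular": [0, 0, 0], "jaw": 1}, {"slide": [0.72, -0.97, -0.15], "angular": [0, 0, 0], "jaw": 1}, {"slide": [0.72, -0.97, -0.15], "angular": [0, 0, 0], "jaw": 1}, {"slide": [0.72, -0.97, -0.15], "angular": [0, 0, 0], "jaw": 1}, {"slide": [0.72, -0.97, -0.15], "angular": [0, 0, 0], "jaw": 1}, {"slide": [0.72, -0.97, -0.15], "angular": [0, 0, 0], "jaw": 1}, {"slide": [0.72, -0.97, -0.15], "angular": [0, 0, 0], "jaw": 1}, {"slide": [0.72, -0.97, -0.15], "angular": [0, 0, 0], "jaw": 1}, {"slide": [0.72, -0.97, -0.15], "angular": [0, 0, 0], "jaw": 1}, {"slide": [0.72, -0.97, -0.15], "angular": [0, 0, 0], "jaw": 1}]'

```text
clock: 1.3
eef_pos: [330.4, -220.0, 259.6]
ee_rot: [-180.0, 0.0, 23.3]
wrist_force: [0.7, 0.2, -0.5]
opening: 0.997
gripper_force: 0.0
```

Request:
move_arm --increments '[{"slide": [0.92, -0.19, 0], "angular": [0, 0, 0], "jaw": 1}, {"slide": [0.92, -0.19, 0], "angular": [0, 0, 0], "jaw": 1}, {"slide": [0.92, -0.19, 0], "angular": [0, 0, 0], "jaw": 1}, {"slide": [0.92, -0.19, 0], "angular": [0, 0, 0], "jaw": 1}, {"slide": [0.92, -0.19, 0], "angular": [0, 0, 0], "jaw": 1}, {"slide": [0.92, -0.19, 0], "angular": [0, 0, 0], "jaw": 1}, {"slide": [0.92, -0.19, 0], "angular": [0, 0, 0], "jaw": 1}, {"slide": [0.92, -0.19, 0], "angular": [0, 0, 0], "jaw": 1}, {"slide": [0.92, -0.19, 0], "angular": [0, 0, 0], "jaw": 1}, {"slide": [0.92, -0.19, 0], "angular": [0, 0, 0], "jaw": 1}, {"slide": [0.92, -0.19, 0], "angular": [0, 0, 0], "jaw": 1}, {"slide": [0.92, -0.19, 0], "angular": [0, 0, 0], "jaw": 1}]'

```text
clock: 2.5
eef_pos: [561.9, -59.0, 259.2]
ee_rot: [-180.0, 0.0, 23.3]
wrist_force: [-0.3, 0.1, 0.4]
opening: 0.995
gripper_force: 0.0
```

Request:
move_arm --increments '[{"slide": [0, 0, 0], "angular": [0, 0, 0.93], "jaw": 1}, {"slide": [0, 0, 0], "angular": [0, 0, 0.93], "jaw": 1}, {"slide": [0, 0, 0], "angular": [0, 0, 0.93], "jaw": 1}, {"slide": [0, 0, 0], "angular": [0, 0, 0.93], "jaw": 1}, {"slide": [0, 0, 0], "angular": [0, 0, 0.93], "jaw": 1}, {"slide": [0, 0, 0], "angular": [0, 0, 0], "jaw": 1}, {"slide": [0, 0, 0], "angular": [0, 0, 0], "jaw": 1}]'

```text
clock: 3.2
eef_pos: [561.3, -59.7, 259.4]
ee_rot: [-180.0, 0.0, 0.2]
wrist_force: [0.2, -1.0, 0.3]
opening: 1.0
gripper_force: 0.0
```

```bash
python3 - <<'E'
from h import *
c,im=snap("wrist","w1"); np.save("w1.npy",c,allow_pickle=True); print(pose().round(2), telemetry.sense()["clock"])
E
```

```text
[ 5.6128e+02 -5.9690e+01  2.5939e+02 -1.8000e+02  2.0000e-02  1.9000e-01] 3.25
```

View pics/w1.png

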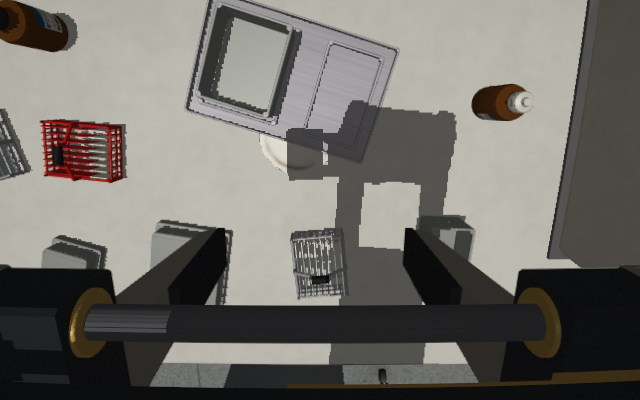

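Wrist view: tray with corners near (398,48), (362,160), (185,108); free-bay outline from (331,40) to (383,55); the fingers hide the near row. Enlarging the tray.

```bash
python3 - <<'E'
from h import *
im=cv2.imread("pics/w1.png"); cr=cv2.resize(im[0:170,180:410],None,fx=3.4,fy=3.4,interpolation=cv2.INTER_CUBIC)
cr=np.clip(cr.astype(float)*1.5,0,255).astype(np.uint8)
cv2.imwrite("pics/w1z.png",cr)
E
```

```text
(no output)
```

View pics/w1z.png

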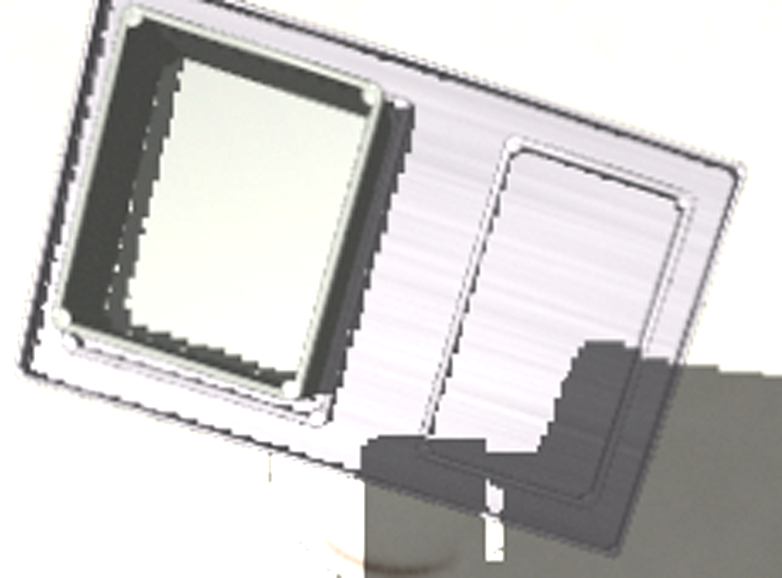

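```bash
cat >> h.py <<'E'
def rect(P):
    """P: 4 points TL,TR,BR,BL in the picture (yaw~0): prints centre, sides, yaw of long axis"""
    P=P[:,:2]; e=[np.linalg.norm(P[(i+1)%4]-P[i]) for i in range(4)]
    v=P[0]+P[1]-P[2]-P[3]; w=P[0]-P[1]+P[3]-P[2]
    a=lambda v:np.degrees(np.arctan2(v[1],v[0]))
    print("c",P.mean(0).round(1),"sides",np.round(e,1),"ang up",a(v).round(2),"ang left",a(w).round(2)); return P.mean(0)
E
python3 - <<'E'
from h import *
c=np.load("w1.npy",allow_pickle=True).item()
f=lambda L,z: onz(c,np.array(L)/3.4+[180,0]-[.35,.35],z)
rect(f([(515,145),(685,205),(592,497),(425,447)],10))
rect(f([(128,8),(382,90),(298,395),(55,322)],51))
P=f([(742,170),(615,552),(22,375)],12);print(P.round(1),np.linalg.norm(P[0]-P[1]),np.linalg.norm(P[2]-P[1]),(P[0]+P[2])/2)
E
```

```text
c [645.8 -92.1] sides [ 59.4 100.6  60.5 102.3] ang up -16.51 ang left 72.98
c [678.6  12.9] sides [76.9 91.7 77.1 92.4] ang up -17.0 ang left 73.24
[[ 696.1 -152.7   12. ]
 [ 569.7 -115.2   12. ]
 [ 629.8   88.6   12. ]] 131.83995148937444 212.52035843923338 [662.9529223  -32.05070557  12.        ]
```

Request:
move_arm --increments '[{"slide": [-0.92, -0.32, 0], "angular": [0, 0, 0], "jaw": 1}, {"slide": [-0.92, -0.32, 0], "angular": [0, 0, 0], "jaw": 1}, {"slide": [-0.92, -0.32, 0], "angular": [0, 0, 0], "jaw": 1}, {"slide": [-0.92, -0.32, 0], "angular": [0, 0, 0], "jaw": 1}, {"slide": [-0.92, -0.32, 0], "angular": [0, 0, 0], "jaw": 1}, {"slide": [-0.92, -0.32, 0], "angular": [0, 0, 0], "jaw": 1}, {"slide": [-0.92, -0.32, 0], "angular": [0, 0, 0], "jaw": 1}, {"slide": [-0.92, -0.32, 0], "angular": [0, 0, 0], "jaw": 1}, {"slide": [-0.92, -0.32, 0], "angular": [0, 0, 0], "jaw": 1}, {"slide": [-0.92, -0.32, 0], "angular": [0, 0, 0], "jaw": 1}, {"slide": [0, 0, 0], "angular": [0, 0, 0], "jaw": 1}, {"slide": [0, 0, 0], "angular": [0, 0, 0], "jaw": 1}]'

```text
clock: 4.45
eef_pos: [331.8, 20.1, 260.0]
ee_rot: [180.0, -0.1, 0.2]
wrist_force: [0.2, 0.1, 0.7]
opening: 1.001
gripper_force: 0.0
```

```bash
python3 - <<'E'
from h import *
c,im=snap("wrist","w2"); np.save("w2.npy",c,allow_pickle=True); print(pose().round(2), telemetry.sense()["clock"])
cv2.imwrite("pics/w2z.png",cv2.resize(im[0:240,20:600],None,fx=1.379,fy=1.379,interpolation=cv2.INTER_CUBIC))
E
```

```text
[ 3.3226e+02  1.9960e+01  2.5995e+02  1.8000e+02 -8.0000e-02  1.2000e-01] 4.5
```

View pics/w2z.png

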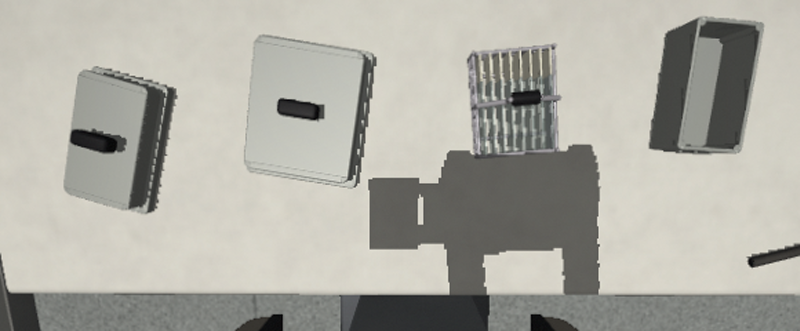

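Near row: lids with handles at zoom px (93,140), (299,108), wide rack with sleeve (526,98), narrow dish rim corners (695,17),(763,25),(742,153),(677,150).

```bash
python3 - <<'E'
from h import *
c=np.load("w2.npy",allow_pickle=True).item()
f=lambda L,z: onz(c,np.array(L)/1.379+[20,0]-[.14,.14],z)
print("ndish");rect(f([(695,17),(763,25),(742,153),(677,150)],48))
print("wrack");rect(f([(468,50),(557,44),(558,152),(473,157)],32))
print("wlid");rect(f([(257,36),(368,52),(352,184),(246,170)],34))
im=cv2.imread("pics/w2.png"); m=(im.max(2)<45).astype(np.uint8); m[200:]=0
n,l,s,ct=cv2.connectedComponentsWithStats(m)
for i in range(1,n):
    if s[i,4]>40:
        z=58 if 350<ct[i,0]<450 else 47
        ys,xs=np.nonzero(l==i); W=onz(c,np.c_[xs,ys],z)[:,:2]; e,v=np.linalg.eigh(np.cov(W.T))
        print(ct[i].round(1),s[i,4],onz(c,[ct[i]],z)[0].round(1),"long axis",np.degrees(np.arctan2(*v[::-1,1])).round(1))
E
```

```text
ndish
c [ 450.9 -217.5] sides [53.1 93.4 52.7 95.7] ang up -1.44 ang left 87.28
wrack
c [439.6 -64.5] sides [68.3 81.  68.2 80.3] ang up 4.56 ang left 94.05
wlid
c [431.   98.4] sides [ 85.  100.5  85.8 101.3] ang up -8.32 ang left 82.31
[401.3  70.8] 193 [439.9 -67.6  58. ] long axis 95.7
[237.5  78.7] 161 [432.5  99.8  47. ] long axis 78.9
[ 87.8 101.9] 364 [410.1 262.5  47. ] long axis 78.1
[599.2 179. ] 159 [ 328.6 -304.9   47. ] long axis 105.3
```

```bash
python3 - <<'E'
from h import *
go((451,-217.5,150,0),(451,-217.5,150,-2),(451,-217.5,26,-2))
E
```

```text
now [ 3.3226e+02  1.9960e+01  2.5995e+02  1.8000e+02 -8.0000e-02  1.2000e-01]
to [ 451.  -217.5  150.     0. ] slide [4.73 9.51 4.4 ] rz 0.02
to [ 451.  -217.5  150.    -2. ] slide [ 0.  0. -0.] rz 0.4
to [ 451.  -217.5   26.    -2. ] slide [ 0.   -0.    4.96] rz -0.0
```

Request:
move_arm --increments '[{"slide": [0.43, 0.87, 0.4], "angular": [0, 0, 0], "jaw": 1}, {"slide": [0.43, 0.87, 0.4], "angular": [0, 0, 0], "jaw": 1}, {"slide": [0.43, 0.87, 0.4], "angular": [0, 0, 0], "jaw": 1}, {"slide": [0.43, 0.87, 0.4], "angular": [0, 0, 0], "jaw": 1}, {"slide": [0.43, 0.87, 0.4], "angular": [0, 0, 0], "jaw": 1}, {"slide": [0.43, 0.87, 0.4], "angular": [0, 0, 0], "jaw": 1}, {"slide": [0.43, 0.87, 0.4], "angular": [0, 0, 0], "jaw": 1}, {"slide": [0.43, 0.87, 0.4], "angular": [0, 0, 0], "jaw": 1}, {"slide": [0.43, 0.87, 0.4], "angular": [0, 0, 0], "jaw": 1}, {"slide": [0.43, 0.87, 0.4], "angular": [0, 0, 0], "jaw": 1}, {"slide": [0.43, 0.81, 0.4], "angular": [0, 0, 0], "jaw": 1}, {"slide": [0, 0, 0], "angular": [0, 0, 0.4], "jaw": 1}]'

```text
clock: 5.7
eef_pos: [451.3, -220.4, 147.9]
ee_rot: [180.0, 0.0, -2.0]
wrist_force: [0.4, 0.2, 0.3]
opening: 1.001
gripper_force: 0.0
```

```bash
python3 - <<'E'
from h import *
c,im=snap("wrist","w3"); np.save("w3.npy",c,allow_pickle=True); print(pose().round(2))
E
```

```text
[ 4.5066e+02 -2.1943e+02  1.4821e+02 -1.7998e+02  7.0000e-02 -2.2000e+00]
```

View pics/w3.png

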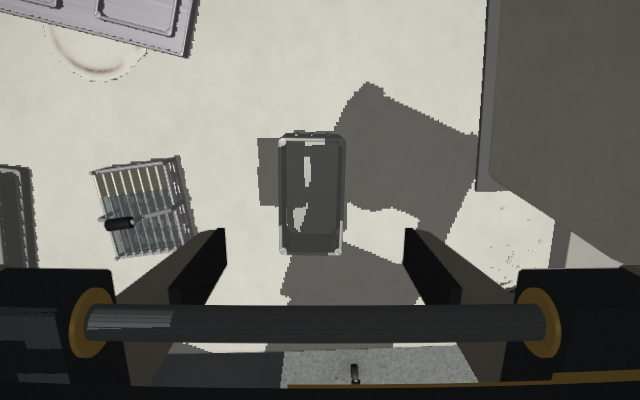

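Dish lies between the open fingers, rim corners ≈(279,138),(346,138),(342,255),(279,255).

```bash
python3 - <<'E'
from h import *
c=np.load("w3.npy",allow_pickle=True).item()
rect(onz(c,[(278.5,138),(346,138),(342.5,255),(279,255)],48))
print(proj(c,[pose()[:3]]))
E
```

```text
c [ 451.6 -218.8] sides [51.2 95.4 52.4 95.4] ang up -2.79 ang left 88.05
[[311.01461441 248.5881695 ]]
```

Request:
move_arm --increments '[{"slide": [0.05, 0, 0.95], "angular": [0, 0, 0], "jaw": 1}, {"slide": [0, 0, 1], "angular": [0, 0, 0], "jaw": 1}, {"slide": [0, 0, 1], "angular": [0, 0, 0], "jaw": 1}, {"slide": [0, 0, 1], "angular": [0, 0, 0], "jaw": 1}, {"slide": [0, 0, 0.6], "angular": [0, 0, 0], "jaw": 1}, {"slide": [0, 0, 0.3], "angular": [0, 0, 0], "jaw": 1}, {"slide": [0, 0, 0], "angular": [0, 0, 0], "jaw": -1}, {"slide": [0, 0, 0], "angular": [0, 0, 0], "jaw": -1}, {"slide": [0, 0, 0], "angular": [0, 0, 0], "jaw": -1}, {"slide": [0, 0, 0], "angular": [0, 0, 0], "jaw": -1}, {"slide": [0, 0, 0], "angular": [0, 0, 0], "jaw": -1}, {"slide": [0, 0, 0], "angular": [0, 0, 0], "jaw": -1}]'

```text
clock: 6.95
eef_pos: [451.4, -217.8, 28.9]
ee_rot: [180.0, -0.0, -1.9]
wrist_force: [-0.3, 0.1, 6.3]
opening: 0.566
gripper_force: 29.9
```

```bash
python3 - <<'E'
from h import *
s=telemetry.sense();print(s["opening"]*92,s["gripper_force"],s["wrist_force"])
go((451,-219,150,-2.2),(643,-94,150,-2.2),(646,-93,150,-17))
E
```

```text
52.08898997669441 29.930311739444733 [-0.32873048  0.06169301  6.31370428]
now [ 4.5143e+02 -2.1777e+02  2.8890e+01  1.7998e+02 -5.0000e-02 -1.9400e+00]
to [ 451.  -219.   150.    -2.2] slide [-0.02  0.05 -4.84] rz 0.05
to [643.  -94.  150.   -2.2] slide [ 7.48 -5.29 -0.  ] rz -0.0
to [646. -93. 150. -17.] slide [ 0.12 -0.04 -0.  ] rz 2.96
```

Request:
move_arm --increments '[{"slide": [0, 0, -0.5], "angular": [0, 0, 0], "jaw": -1}, {"slide": [0, 0, -1], "angular": [0, 0, 0], "jaw": -1}, {"slide": [0, 0, -1], "angular": [0, 0, 0], "jaw": -1}, {"slide": [0.8, -0.6, -0.9], "angular": [0, 0, 0], "jaw": -1}, {"slide": [0.85, -0.6, -0.7], "angular": [0, 0, 0], "jaw": -1}, {"slide": [0.85, -0.6, -0.5], "angular": [0, 0, 0], "jaw": -1}, {"slide": [0.85, -0.6, 0], "angular": [0, 0, 0], "jaw": -1}, {"slide": [0.85, -0.6, 0], "angular": [0, 0, 0], "jaw": -1}, {"slide": [0.85, -0.6, 0], "angular": [0, 0, 0], "jaw": -1}, {"slide": [0.85, -0.6, 0], "angular": [0, 0, 0], "jaw": -1}, {"slide": [0.85, -0.6, 0], "angular": [0, 0, 0], "jaw": -1}, {"slide": [0.73, -0.49, 0], "angular": [0, 0, 0], "jaw": -1}]'

```text
clock: 8.15
eef_pos: [643.1, -90.9, 144.0]
ee_rot: [-180.0, 0.0, -1.9]
wrist_force: [0.2, 0.3, -2.0]
opening: 0.565
gripper_force: 29.9
```

Request:
move_arm --increments '[{"slide": [0, 0, 0], "angular": [0, 0, 1], "jaw": -1}, {"slide": [0, 0, 0], "angular": [0, 0, 1], "jaw": -1}, {"slide": [0, 0, 0], "angular": [0, 0, 1], "jaw": -1}, {"slide": [0, 0, 0], "angular": [0, 0, 0], "jaw": -1}, {"slide": [0, 0, 0], "angular": [0, 0, 0], "jaw": -1}]'

```text
clock: 8.65
eef_pos: [642.3, -91.8, 143.7]
ee_rot: [180.0, 0.0, -16.8]
wrist_force: [0.2, 0.6, -2.2]
opening: 0.564
gripper_force: 29.9
```

```bash
python3 - <<'E'
from h import *
c,im=snap("wrist","w4"); np.save("w4.npy",c,allow_pickle=True); print(pose().round(2),telemetry.sense()["opening"])
cv2.imwrite("pics/w4z.png",cv2.resize(im[0:300,160:520],None,fx=2,fy=2,interpolation=cv2.INTER_CUBIC))
print(proj(c,[(646,-93,3)]))
E
```

```text
[642.3  -91.81 143.64 180.     0.   -16.81] 0.564052376414967
[[313.91386159 184.04781356]]
```

View pics/w4z.png

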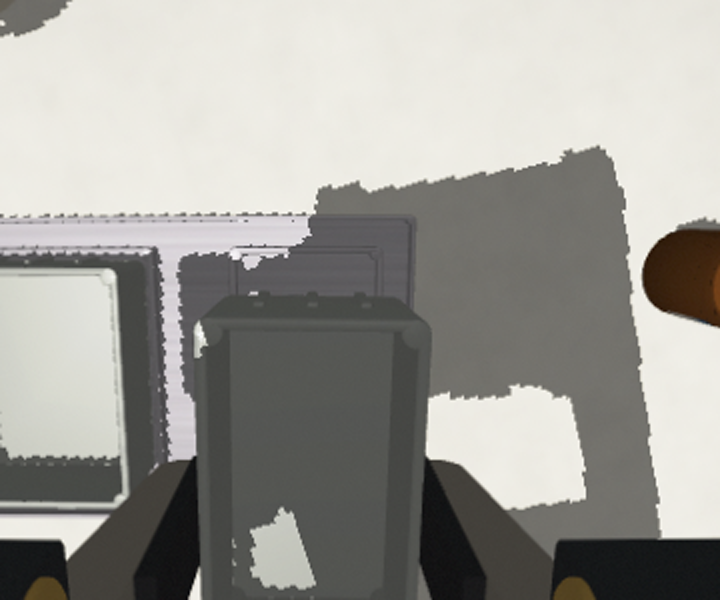

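Held dish is square to the tray; ridge far corners at zoom (236,248),(380,249), dish far rim corners (197,320),(431,322).

```bash
python3 - <<'E'
from h import *
c=np.load("w4.npy",allow_pickle=True).item()
f=lambda L,z: onz(c,np.array(L)/2+[160,0]-[.25,.25],z)[:,:2]
p=pose();a=np.radians(-17)
X=np.array([np.cos(a),np.sin(a)]);Y=np.array([-np.sin(a),np.cos(a)])
r=f([(236,248),(380,249)],10); d=f([(197,319),(431,321)],162.7); t=f([(414,217),(10,215)],12); w=f([(113,270),(123,506)],51)
for n,q in(("ridge",r),("dish",d),("tray",t),("wdish",w)):
    v=q[0]-q[1]; print(n,"along",((q-p[:2])@X).round(1),"left",((q-p[:2])@Y).round(1),"len",np.linalg.norm(v).round(1),"ang",np.degrees(np.arctan2(v[1],v[0])).round(2))
E
```

```text
ridge along [57.3 57.2] left [ 30.7 -30.2] len 60.9 ang 72.87
dish along [48.1 47.9] left [ 23.8 -26.7] len 50.4 ang 72.78
tray along [70.4 71. ] left [-43.8 125.2] len 169.0 ang -107.19
wdish along [ 50.8 -42.7] left [72.2 74.1] len 93.6 ang -18.16
```

Request:
move_arm --increments '[{"slide": [0.14, -0.05, 0.2], "angular": [0, 0, 0], "jaw": -1}, {"slide": [0, 0, 0.8], "angular": [0, 0, 0], "jaw": -1}, {"slide": [0, 0, 0.9], "angular": [0, 0, 0], "jaw": -1}, {"slide": [0, 0, 0.9], "angular": [0, 0, 0], "jaw": -1}, {"slide": [0, 0, 0.7], "angular": [0, 0, 0], "jaw": -1}, {"slide": [0, 0, 0.4], "angular": [0, 0, 0], "jaw": -1}, {"slide": [0, 0, 0.15], "angular": [0, 0, 0], "jaw": -1}, {"slide": [0, 0, 0.15], "angular": [0, 0, 0], "jaw": -1}, {"slide": [0, 0, 0.15], "angular": [0, 0, 0], "jaw": -1}, {"slide": [0, 0, 0.1], "angular": [0, 0, 0], "jaw": -1}, {"slide": [0, 0, 0], "angular": [0, 0, 0], "jaw": -1}]'

```text
clock: 9.8
eef_pos: [646.3, -91.6, 32.2]
ee_rot: [-180.0, -0.0, -16.9]
wrist_force: [0.0, 0.3, -2.3]
opening: 0.564
gripper_force: 29.9
```

Request:
move_arm --increments '[{"slide": [0, 0, 0.04], "angular": [0, 0, 0], "jaw": -1}, {"slide": [0, 0, 0.04], "angular": [0, 0, 0], "jaw": -1}, {"slide": [0, 0, 0], "angular": [0, 0, 0], "jaw": -1}]'

```text
clock: 10.1
eef_pos: [646.5, -91.7, 31.9]
ee_rot: [-180.0, -0.0, -16.9]
wrist_force: [-5.2, 1.0, 12.9]
opening: 0.563
gripper_force: 29.9
```

Request:
move_arm --increments '[{"slide": [0, 0, 0], "angular": [0, 0, 0], "jaw": 0.6}, {"slide": [0, 0, 0], "angular": [0, 0, 0], "jaw": 0.6}, {"slide": [0, 0, 0], "angular": [0, 0, 0], "jaw": 0.6}, {"slide": [0, 0, -0.5], "angular": [0, 0, 0], "jaw": 0.6}, {"slide": [0, 0, -1], "angular": [0, 0, 0], "jaw": 0.6}, {"slide": [0, 0, -1], "angular": [0, 0, 0], "jaw": 0.6}, {"slide": [0, 0, -1], "angular": [0, 0, -0.5], "jaw": 0.6}, {"slide": [0, 0, -1], "angular": [0, 0, -1], "jaw": 0.6}, {"slide": [0, 0, -1], "angular": [0, 0, -1], "jaw": 0.6}, {"slide": [0, 0, -1], "angular": [0, 0, -1], "jaw": 0.6}, {"slide": [0, 0, -1], "angular": [0, 0, -1], "jaw": 0.6}, {"slide": [0, 0, -0.5], "angular": [0, 0, -1], "jaw": 0.6}]'

```text
clock: 11.3
eef_pos: [647.1, -91.7, 233.6]
ee_rot: [179.9, -0.2, 10.8]
wrist_force: [-0.0, -1.0, -0.1]
opening: 0.797
gripper_force: 0.0
```

Request:
move_arm --increments '[{"slide": [0, 0, 0], "angular": [0, 0, -1], "jaw": 0.2}, {"slide": [0, 0, 0], "angular": [0, 0, -1], "jaw": 0.2}, {"slide": [0, 0, 0], "angular": [0, 0, -1], "jaw": 0.2}, {"slide": [0, 0, 0], "angular": [0, 0, -1], "jaw": 0.2}, {"slide": [0, 0, 0], "angular": [0, 0, -1], "jaw": 0.2}, {"slide": [0, 0, 0], "angular": [0, 0, -1], "jaw": 0.2}, {"slide": [0, 0, 0], "angular": [0, 0, -1], "jaw": 0.2}, {"slide": [0, 0, 0], "angular": [0, 0, -1], "jaw": 0.2}, {"slide": [0, 0, 0], "angular": [0, 0, -1], "jaw": 0.2}, {"slide": [0, 0, 0], "angular": [0, 0, -1], "jaw": 0.2}, {"slide": [0, 0, 0], "angular": [0, 0, -1], "jaw": 0.2}, {"slide": [0, 0, 0], "angular": [0, 0, -1], "jaw": 0.2}]'

```text
clock: 12.5
eef_pos: [646.2, -91.6, 231.0]
ee_rot: [180.0, -0.0, 70.8]
wrist_force: [-0.1, 0.2, -0.7]
opening: 0.604
gripper_force: 0.0
```

Request:
move_arm --increments '[{"slide": [0, 0, 0], "angular": [0, 0, -0.5], "jaw": 0.2}, {"slide": [0, 0, 0], "angular": [0, 0, 0], "jaw": 0.2}]'

```text
clock: 12.7
eef_pos: [646.2, -91.6, 230.9]
ee_rot: [180.0, -0.0, 73.1]
wrist_force: [0.3, -0.4, -0.0]
opening: 0.602
gripper_force: 0.0
```

```bash
python3 - <<'E'
from h import *
c,im=snap("wrist","w5"); np.save("w5.npy",c,allow_pickle=True); print(pose().round(2),telemetry.sense()["q"].round(1))
cv2.imwrite("pics/w5z.png",cv2.resize(im[0:280,150:490],None,fx=2.1,fy=2.1,interpolation=cv2.INTER_CUBIC))
print(proj(c,[(646.5,-91.7,51)]))
E
```

```text
[646.23 -91.63 230.79 179.97  -0.    73.  ] [-8.2 21.9 89.   0.  69.1  8.8]
[[314.00327175 178.84702893]]
```

View pics/w5z.png

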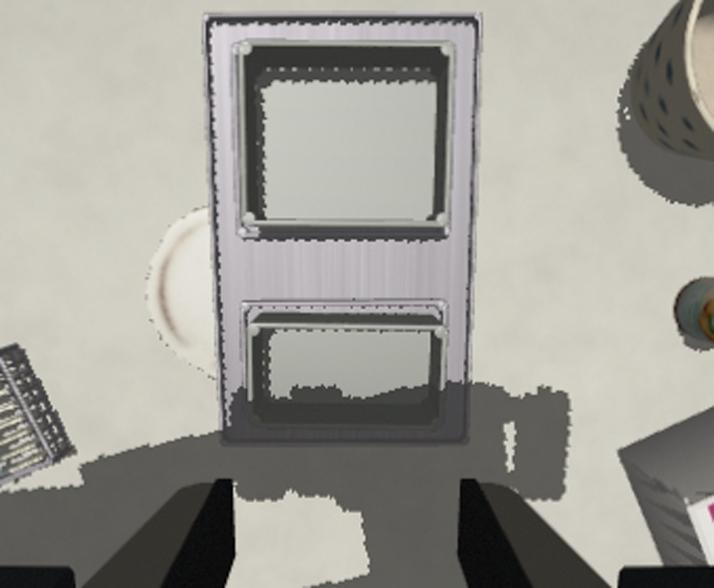

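Both dishes in their bays: wide rim zoom corners (241,43),(453,42),(448,228),(242,229); narrow far rim (248,322)-(446,322).

```bash
python3 - <<'E'
from h import *
c=np.load("w5.npy",allow_pickle=True).item()
f=lambda L,z: onz(c,np.array(L)/2.1+[150,0]-[.26,.26],z)
print("wide");rect(f([(241,43),(453,42),(448,228),(242,229)],51))
n=f([(248,324),(446,324)],51);m=n.mean(0);v=n[1]-n[0];a=np.arctan2(v[1],v[0]);print("narrow",np.linalg.norm(v),np.degrees(a),m[:2]+26*np.array([np.sin(a),-np.cos(a)]))
n=f([(248,324),(446,324),(443,427),(250,427)],51);rect(n)
go((440,-67,150,73),(440,-67,150,94.6))
E
```

```text
wide
c [678.5  12.4] sides [92.7 79.5 94.7 79.6] ang up 72.5 ang left 163.42
narrow 93.72374767647065 -16.848991684263826 [647.18100261 -92.82966528]
c [647.3 -92. ] sides [93.7 50.4 94.5 50.4] ang up 72.89 ang left 163.15
now [646.23 -91.63 230.79 179.97  -0.    73.  ]
to [440. -67. 150.  73.] slide [-1.47 -8.18  3.23] rz -0.0
to [440.  -67.  150.   94.6] slide [ 0.  0. -0.] rz -4.32
```

Request:
move_arm --increments '[{"slide": [-0.16, -0.91, 0.36], "angular": [0, 0, 0], "jaw": 0.2}, {"slide": [-0.16, -0.91, 0.36], "angular": [0, 0, 0], "jaw": 0.2}, {"slide": [-0.16, -0.91, 0.36], "angular": [0, 0, 0], "jaw": 0.2}, {"slide": [-0.16, -0.91, 0.36], "angular": [0, 0, 0], "jaw": 0.2}, {"slide": [-0.16, -0.91, 0.36], "angular": [0, 0, 0], "jaw": 0.2}, {"slide": [-0.16, -0.91, 0.36], "angular": [0, 0, 0], "jaw": 0.2}, {"slide": [-0.16, -0.91, 0.36], "angular": [0, 0, 0], "jaw": 0.2}, {"slide": [-0.16, -0.91, 0.36], "angular": [0, 0, 0], "jaw": 0.2}, {"slide": [-0.16, -0.91, 0.36], "angular": [0, 0, 0], "jaw": 0.2}]'

```text
clock: 13.65
eef_pos: [439.1, -66.3, 149.2]
ee_rot: [180.0, -0.0, 73.0]
wrist_force: [0.3, -0.4, -0.3]
opening: 0.601
gripper_force: 0.0
```

Request:
move_arm --increments '[{"slide": [0, 0, 0], "angular": [0, 0, -0.9], "jaw": 0.2}, {"slide": [0, 0, 0], "angular": [0, 0, -0.9], "jaw": 0.2}, {"slide": [0, 0, 0], "angular": [0, 0, -0.9], "jaw": 0.2}, {"slide": [0, 0, 0], "angular": [0, 0, -0.9], "jaw": 0.2}, {"slide": [0, 0, 0], "angular": [0, 0, -0.7], "jaw": 0.2}, {"slide": [0, 0, 0], "angular": [0, 0, 0], "jaw": 0.2}, {"slide": [0, 0, 0], "angular": [0, 0, 0], "jaw": 0.2}]'

```text
clock: 14.35
eef_pos: [440.0, -66.4, 149.4]
ee_rot: [180.0, 0.0, 94.4]
wrist_force: [0.5, 0.2, 0.5]
opening: 0.605
gripper_force: 0.0
```

```bash
python3 - <<'E'
from h import *
c,im=snap("wrist","w6"); np.save("w6.npy",c,allow_pickle=True); p=pose();print(p.round(2))
print(proj(c,[(440,-67,58),p[:3]]))
cv2.imwrite("pics/w6z.png",cv2.resize(im[80:300,190:430],None,fx=2.5,fy=2.5,interpolation=cv2.INTER_CUBIC))
E
```

```text
[439.92 -66.4  149.29 179.98   0.    94.42]
[[313.81883086 201.26145598]
 [313.51179986 244.69916739]]
```

View pics/w6z.png

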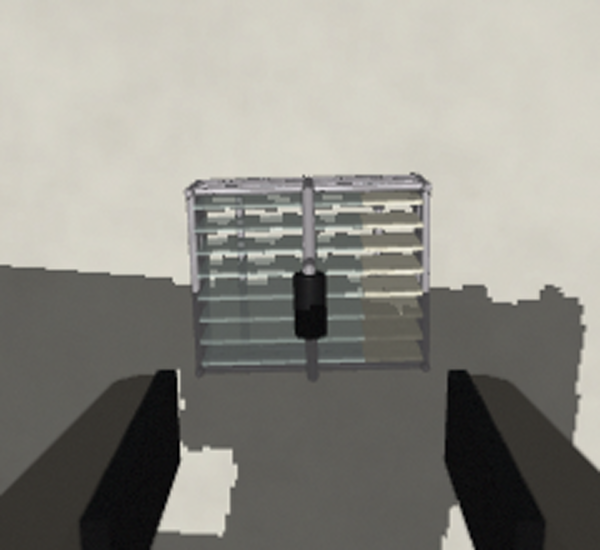

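Sleeve at full-image (314,202), as predicted; the rack is aligned within 1°. Grasping.

Request:
move_arm --increments '[{"slide": [0, 0, 1], "angular": [0, 0, -0.1], "jaw": 0.2}, {"slide": [0, 0, 1], "angular": [0, 0, 0], "jaw": 0.2}, {"slide": [0, 0, 1], "angular": [0, 0, 0], "jaw": 0.2}, {"slide": [0, 0, 0.8], "angular": [0, 0, 0], "jaw": 0.2}, {"slide": [0, 0, 0.45], "angular": [0, 0, 0], "jaw": 0.2}, {"slide": [0, 0, 0], "angular": [0, 0, 0], "jaw": -1}, {"slide": [0, 0, 0], "angular": [0, 0, 0], "jaw": -1}, {"slide": [0, 0, 0], "angular": [0, 0, 0], "jaw": -1}, {"slide": [0, 0, 0], "angular": [0, 0, 0], "jaw": -1}, {"slide": [0, 0, 0], "angular": [0, 0, 0], "jaw": -1}, {"slide": [0, 0, 0], "angular": [0, 0, 0], "jaw": -1}]'

```text
clock: 15.5
eef_pos: [440.0, -66.4, 43.2]
ee_rot: [180.0, 0.0, 95.1]
wrist_force: [-0.0, -0.3, -2.1]
opening: 0.103
gripper_force: 19.2
```

```bash
python3 - <<'E'
from h import *
s=telemetry.sense();print(s["opening"]*92,s["gripper_force"],s["wrist_force"])
go((440,-66,160,95),(440,-66,160,73),(678,13,160,73))
E
```

```text
9.449815733206606 19.170970022678375 [-0.02632098 -0.27891629 -2.10986759]
now [ 4.3999e+02 -6.6420e+01  4.3200e+01  1.7997e+02  1.0000e-02  9.5050e+01]
to [440. -66. 160.  95.] slide [ 0.02  0.   -4.67] rz 0.01
to [440. -66. 160.  73.] slide [ 0.  0. -0.] rz 4.4
to [678.  13. 160.  73.] slide [ 5.81  8.18 -0.  ] rz -0.0
```

Request:
move_arm --increments '[{"slide": [0, 0, -0.2], "angular": [0, 0, 0], "jaw": -1}, {"slide": [0, 0, -0.4], "angular": [0, 0, 0], "jaw": -1}, {"slide": [0, 0, -0.6], "angular": [0, 0, 0.3], "jaw": -1}, {"slide": [0, 0, -0.7], "angular": [0, 0, 0.6], "jaw": -1}, {"slide": [0, 0, -0.7], "angular": [0, 0, 0.7], "jaw": -1}, {"slide": [0, 0, -0.7], "angular": [0, 0, 0.8], "jaw": -1}, {"slide": [0, 0, -0.6], "angular": [0, 0, 0.8], "jaw": -1}, {"slide": [0, 0, -0.5], "angular": [0, 0, 0.7], "jaw": -1}, {"slide": [0, 0, -0.3], "angular": [0, 0, 0.4], "jaw": -1}, {"slide": [0, 0, 0], "angular": [0, 0, 0.1], "jaw": -1}, {"slide": [0.1, 0.14, 0], "angular": [0, 0, 0], "jaw": -1}, {"slide": [0.2, 0.28, 0], "angular": [0, 0, 0], "jaw": -1}]'

```text
clock: 16.7
eef_pos: [451.8, -62.2, 160.1]
ee_rot: [-180.0, 0.0, 73.1]
wrist_force: [0.7, -0.4, -1.4]
opening: 0.099
gripper_force: 30.0
```

Request:
move_arm --increments '[{"slide": [0.35, 0.5, 0], "angular": [0, 0, 0], "jaw": -1}, {"slide": [0.5, 0.7, 0], "angular": [0, 0, 0], "jaw": -1}, {"slide": [0.6, 0.84, 0], "angular": [0, 0, 0], "jaw": -1}, {"slide": [0.65, 0.92, 0], "angular": [0, 0, 0], "jaw": -1}, {"slide": [0.65, 0.92, 0], "angular": [0, 0, 0], "jaw": -1}, {"slide": [0.65, 0.92, 0], "angular": [0, 0, 0], "jaw": -1}, {"slide": [0.65, 0.92, 0], "angular": [0, 0, 0], "jaw": -1}, {"slide": [0.6, 0.84, 0], "angular": [0, 0, 0], "jaw": -1}, {"slide": [0.45, 0.64, 0], "angular": [0, 0, 0], "jaw": -1}, {"slide": [0.3, 0.42, 0], "angular": [0, 0, 0], "jaw": -1}, {"slide": [0.11, 0.14, 0], "angular": [0, 0, 0], "jaw": -1}, {"slide": [0, 0, 0], "angular": [0, 0, 0], "jaw": -1}]'

```text
clock: 17.9
eef_pos: [677.9, 13.2, 159.7]
ee_rot: [-180.0, 0.0, 73.1]
wrist_force: [0.1, 0.2, -2.1]
opening: 0.093
gripper_force: 30.0
```

```bash
python3 - <<'E'
from h import *
c,im=snap("wrist","w7"); np.save("w7.npy",c,allow_pickle=True); p=pose();print(p.round(2),telemetry.sense()["clock"])
print(proj(c,[(678,13,51),p[:3]+[0,0,15]]))
cv2.imwrite("pics/w7z.png",cv2.resize(im[80:300,190:430],None,fx=2.5,fy=2.5,interpolation=cv2.INTER_CUBIC))
go((678,13,160,73))
E
```

```text
[ 6.7730e+02  1.3020e+01  1.5983e+02 -1.7994e+02  2.0000e-02  7.3070e+01] 17.95
[[314.0222243  195.67815498]
 [311.96932615 257.82576687]]
now [ 6.7730e+02  1.3020e+01  1.5983e+02 -1.7994e+02  2.0000e-02  7.3070e+01]
to [678.  13. 160.  73.] slide [ 0.01  0.03 -0.01] rz 0.01
```

View pics/w7z.png

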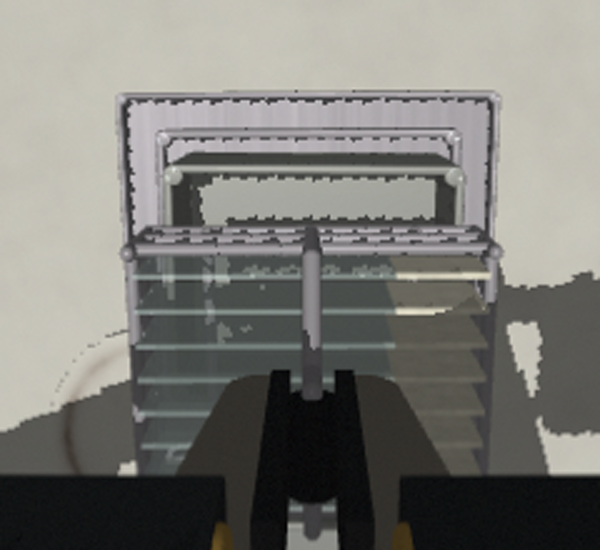

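Held rack far top corners at zoom (127,252),(495,252); dish far rim (165,172)-(463,171), square to each other.

```bash
python3 - <<'E'
from h import *
c=np.load("w7.npy",allow_pickle=True).item();p=np.array([677.3,13.02]);a=np.radians(73)
X=np.array([np.cos(a),np.sin(a)]);Y=np.array([np.sin(a),-np.cos(a)])
f=lambda L,z: onz(c,np.array(L)/2.5+[190,80]-[.3,.3],z)[:,:2]
for n,L,z in(("rack far top",[(124,252),(497,252)],148.8),("dish rim",[(164,168),(464,168)],51),("ridge",[(164,135),(458,133)],10)):
    q=f(L,z)-p;v=q[1]-q[0];print(n,"tool x",(q@X).round(1),"tool y",(q@Y).round(1),"len",np.linalg.norm(v).round(1),np.degrees(np.arctan2(v[1],v[0])).round(2))
E
```

```text
rack far top tool x [32.1 32.3] tool y [-38.3  39.8] len 78.2 -16.84
dish rim tool x [39.6 39.9] tool y [-45.7  48.9] len 94.6 -16.85
ridge tool x [47.3 48.2] tool y [-52.2  53.2] len 105.4 -16.46
```

Request:
move_arm --increments '[{"slide": [0.02, 0.03, 0.3], "angular": [0, 0, 0], "jaw": -1}, {"slide": [0, 0, 0.6], "angular": [0, 0, 0], "jaw": -1}, {"slide": [0, 0, 0.7], "angular": [0, 0, 0], "jaw": -1}, {"slide": [0, 0, 0.7], "angular": [0, 0, 0], "jaw": -1}, {"slide": [0, 0, 0.6], "angular": [0, 0, 0], "jaw": -1}, {"slide": [0, 0, 0.6], "angular": [0, 0, 0], "jaw": -1}, {"slide": [0, 0, 0.4], "angular": [0, 0, 0], "jaw": -1}, {"slide": [0, 0, 0.25], "angular": [0, 0, 0], "jaw": -1}, {"slide": [0, 0, 0.15], "angular": [0, 0, 0], "jaw": -1}, {"slide": [0, 0, 0.07], "angular": [0, 0, 0], "jaw": -1}, {"slide": [0, 0, 0.04], "angular": [0, 0, 0], "jaw": -1}, {"slide": [0, 0, 0], "angular": [0, 0, 0], "jaw": -1}]'

```text
clock: 19.15
eef_pos: [679.0, 13.2, 50.5]
ee_rot: [180.0, -0.0, 73.1]
wrist_force: [-0.4, 0.6, -0.5]
opening: 0.097
gripper_force: 30.0
```

Request:
move_arm --increments '[{"slide": [0, 0, 0.04], "angular": [0, 0, 0], "jaw": -1}, {"slide": [0, 0, 0], "angular": [0, 0, 0], "jaw": -1}]'

```text
clock: 19.35
eef_pos: [678.8, 13.2, 49.3]
ee_rot: [180.0, -0.0, 73.1]
wrist_force: [-0.3, 0.4, -1.2]
opening: 0.098
gripper_force: 30.0
```

Request:
move_arm --increments '[{"slide": [0, 0, 0.03], "angular": [0, 0, 0], "jaw": -1}, {"slide": [0, 0, 0], "angular": [0, 0, 0], "jaw": -1}]'

```text
clock: 19.55
eef_pos: [678.6, 13.3, 49.0]
ee_rot: [-180.0, -0.0, 73.1]
wrist_force: [-3.0, 0.8, 4.1]
opening: 0.095
gripper_force: 30.0
```

Request:
move_arm --increments '[{"slide": [0, 0, 0], "angular": [0, 0, 0], "jaw": -0.45}, {"slide": [0, 0, 0], "angular": [0, 0, 0], "jaw": -0.45}, {"slide": [0, 0, 0], "angular": [0, 0, 0], "jaw": -0.45}, {"slide": [0, 0, -0.3], "angular": [0, 0, 0], "jaw": -0.45}, {"slide": [0, 0, -0.9], "angular": [0, 0, 0], "jaw": -0.45}, {"slide": [0, 0, -1], "angular": [0, 0, 0], "jaw": 0}, {"slide": [0, 0, -1], "angular": [0, 0, -1], "jaw": 0.2}, {"slide": [0, 0, -1], "angular": [0, 0, -1], "jaw": 0.2}, {"slide": [0, 0, -1], "angular": [0, 0, -1], "jaw": 0.2}, {"slide": [0, 0, -0.8], "angular": [0, 0, -1], "jaw": 0.2}, {"slide": [0, 0, 0], "angular": [0, 0, -1], "jaw": 0.2}, {"slide": [0, 0, 0], "angular": [0, 0, -0.8], "jaw": 0.2}]'

```text
clock: 20.75
eef_pos: [679.2, 13.2, 200.0]
ee_rot: [179.9, 0.0, 102.3]
wrist_force: [-0.1, 0.8, -0.2]
opening: 0.599
gripper_force: 0.0
```

```bash
python3 - <<'E'
from h import *
go((585,322,200,102))
E
```

```text
now [6.7922e+02 1.3210e+01 2.0004e+02 1.7987e+02 2.0000e-02 1.0225e+02]
to [585. 322. 200. 102.] slide [12.87 -1.06  0.  ] rz 0.05
```

Request:
move_arm --increments '[{"slide": [1, -0.08, 0], "angular": [0, 0, 0], "jaw": 0.2}, {"slide": [1, -0.08, 0], "angular": [0, 0, 0], "jaw": 0.2}, {"slide": [1, -0.08, 0], "angular": [0, 0, 0], "jaw": 0.2}, {"slide": [1, -0.08, 0], "angular": [0, 0, 0], "jaw": 0.2}, {"slide": [1, -0.08, 0], "angular": [0, 0, 0], "jaw": 0.2}, {"slide": [1, -0.08, 0], "angular": [0, 0, 0], "jaw": 0.2}, {"slide": [1, -0.08, 0], "angular": [0, 0, 0], "jaw": 0.2}, {"slide": [1, -0.08, 0], "angular": [0, 0, 0], "jaw": 0.2}, {"slide": [1, -0.08, 0], "angular": [0, 0, 0], "jaw": 0.2}, {"slide": [1, -0.08, 0], "angular": [0, 0, 0], "jaw": 0.2}, {"slide": [1, -0.08, 0], "angular": [0, 0, 0], "jaw": 0.2}, {"slide": [1, -0.08, 0], "angular": [0, 0, 0], "jaw": 0.2}]'

```text
clock: 21.95
eef_pos: [592.2, 302.6, 198.9]
ee_rot: [180.0, -0.0, 102.1]
wrist_force: [0.0, -0.5, 0.1]
opening: 0.599
gripper_force: 0.0
```

Request:
move_arm --increments '[{"slide": [0.87, -0.1, 0], "angular": [0, 0, 0], "jaw": 0.2}, {"slide": [0, 0, 0], "angular": [0, 0, 0], "jaw": 0.2}, {"slide": [0, 0, 0], "angular": [0, 0, 0], "jaw": 0.2}]'

```text
clock: 22.25
eef_pos: [585.5, 322.4, 198.6]
ee_rot: [180.0, 0.0, 102.1]
wrist_force: [-0.0, -0.1, -0.6]
opening: 0.6
gripper_force: 0.0
```

```bash
python3 - <<'E'
from h import *
c,im=snap("wrist","w8"); np.save("w8.npy",c,allow_pickle=True); p=pose();print(p.round(2))
print(proj(c,[(583,324,58)]))
m=(im.max(2)<45).astype(np.uint8); m[260:]=0
n,l,s,ct=cv2.connectedComponentsWithStats(m)
for i in range(1,n):
    if s[i,4]>40:
        ys,xs=np.nonzero(l==i); W=onz(c,np.c_[xs,ys],58)[:,:2]; e,v=np.linalg.eigh(np.cov(W.T))
        print(s[i],ct[i].round(1),onz(c,[ct[i]],58)[0].round(1),"ax",np.degrees(np.arctan2(*v[::-1,1])).round(1),np.sqrt(e)*3.46)
cv2.imwrite("pics/w8z.png",cv2.resize(im[60:300,170:470],None,fx=2.5,fy=2.5,interpolation=cv2.INTER_CUBIC))
E
```

```text
[5.8569e+02 3.2184e+02 1.9857e+02 1.7999e+02 2.0000e-02 1.0207e+02]
[[311.74577152 184.52808335]]
[ 240    0  166  103 9307] [323.7  47.2] [568.3 439.5  58. ] ax -167.8 [ 78.40496768 140.47525542]
[315   0  11   9  45] [320.1   2.6] [558.2 472.3  58. ] ax 142.6 [5.5750169  6.73795913]
[475   0 125 110 625] [541.   48.8] [747.2 479.2  58. ] ax 55.8 [  3.57310401 128.82470183]
[316 167  12  23 233] [321.8 177.9] [590.5 331.8  58. ] ax 105.4 [ 9.56589474 19.91477401]
[111 191  26  32 490] [122.8 206.2] [416.1 267.2  58. ] ax 68.0 [13.84438038 31.39816765]
[  0 215  24  45 863] [ 11.5 239.6] [309.1 209.5  58. ] ax 81.0 [23.61693996 44.34521706]
[236 228  26  32 532] [251.6 246.3] [540.  253.9  58. ] ax 80.7 [16.92965432 32.34774667]
[368 228  26  32 529] [377.5 246.5] [656.1 278.8  58. ] ax 124.3 [17.00161033 32.18552822]
```

View pics/w8z.png

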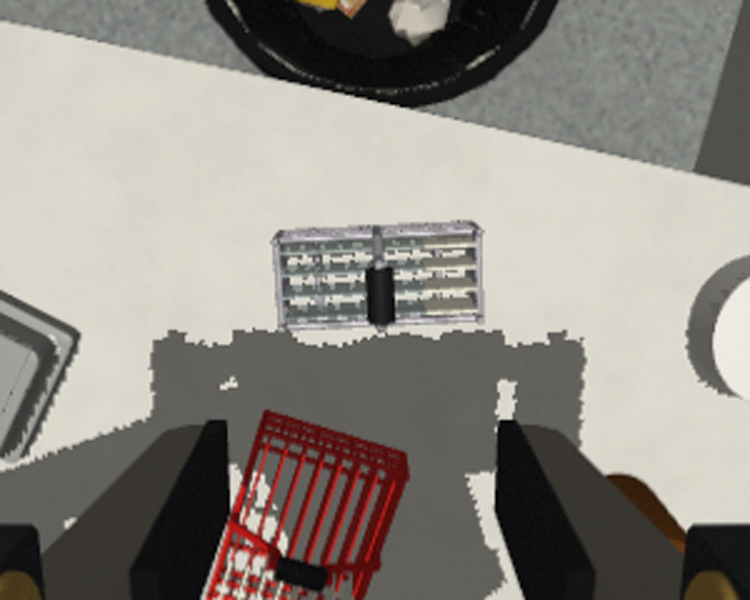

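Narrow rack sleeve at (590.5, 331.8), axis 105.4°, size 9.6×19.9 mm matching; red decoy clear of it.

```bash
python3 - <<'E'
from h import *
go((590.5,331.8,198.6,102.1),(590.5,331.8,43,105.4))
E
```

```text
now [5.8569e+02 3.2184e+02 1.9857e+02 1.7999e+02 2.0000e-02 1.0207e+02]
to [590.5 331.8 198.6 102.1] slide [ 0.35  0.27 -0.  ] rz -0.01
to [590.5 331.8  43.  105.4] slide [0.   0.   6.22] rz -0.66
```

Request:
move_arm --increments '[{"slide": [0.35, 0.27, 0.5], "angular": [0, 0, 0], "jaw": 0.2}, {"slide": [0, 0, 1], "angular": [0, 0, -0.66], "jaw": 0.2}, {"slide": [0, 0, 1], "angular": [0, 0, 0], "jaw": 0.2}, {"slide": [0, 0, 1], "angular": [0, 0, 0], "jaw": 0.2}, {"slide": [0, 0, 1], "angular": [0, 0, 0], "jaw": 0.2}, {"slide": [0, 0, 0.9], "angular": [0, 0, 0], "jaw": 0.2}, {"slide": [0, 0, 0.6], "angular": [0, 0, 0], "jaw": 0.2}, {"slide": [0, 0, 0.22], "angular": [0, 0, 0], "jaw": 0.2}, {"slide": [0, 0, 0], "angular": [0, 0, 0], "jaw": -1}, {"slide": [0, 0, 0], "angular": [0, 0, 0], "jaw": -1}, {"slide": [0, 0, 0], "angular": [0, 0, 0], "jaw": -1}, {"slide": [0, 0, 0], "angular": [0, 0, 0], "jaw": -1}]'

```text
clock: 23.5
eef_pos: [590.9, 332.7, 43.9]
ee_rot: [179.9, -0.0, 105.4]
wrist_force: [0.6, 0.1, -0.2]
opening: 0.274
gripper_force: 0.0
```

Request:
move_arm --increments '[{"slide": [0, 0, 0], "angular": [0, 0, 0], "jaw": -1}, {"slide": [0, 0, 0], "angular": [0, 0, 0], "jaw": -1}, {"slide": [0, 0, 0], "angular": [0, 0, 0], "jaw": -1}]'

```text
clock: 23.8
eef_pos: [590.3, 332.3, 43.1]
ee_rot: [180.0, 0.0, 105.4]
wrist_force: [0.1, -1.0, 3.9]
opening: 0.093
gripper_force: 30.0
```

```bash
python3 - <<'E'
from h import *
go((590.5,331.8,160,105.4),(590.5,331.8,160,73),(646.5,-91.7,160,73))
E
```

```text
now [590.3  332.28  43.1  180.     0.   105.36]
to [590.5 331.8 160.  105.4] slide [-0.02  0.   -4.68] rz -0.01
to [590.5 331.8 160.   73. ] slide [ 0.  0. -0.] rz 6.48
to [646.5 -91.7 160.   73. ] slide [-15.54   7.09  -0.  ] rz -0.0
```

Request:
move_arm --increments '[{"slide": [0, 0, -0.2], "angular": [0, 0, 0], "jaw": -1}, {"slide": [0, 0, -0.4], "angular": [0, 0, 0.2], "jaw": -1}, {"slide": [0, 0, -0.6], "angular": [0, 0, 0.5], "jaw": -1}, {"slide": [0, 0, -0.7], "angular": [0, 0, 0.8], "jaw": -1}, {"slide": [0, 0, -0.7], "angular": [0, 0, 0.9], "jaw": -1}, {"slide": [0, 0, -0.7], "angular": [0, 0, 1], "jaw": -1}, {"slide": [0, 0, -0.6], "angular": [0, 0, 1], "jaw": -1}, {"slide": [0, 0, -0.5], "angular": [0, 0, 0.9], "jaw": -1}, {"slide": [0, 0, -0.3], "angular": [0, 0, 0.7], "jaw": -1}, {"slide": [0, 0, 0], "angular": [0, 0, 0.4], "jaw": -1}, {"slide": [0, 0, 0], "angular": [0, 0, 0.07], "jaw": -1}, {"slide": [-0.3, 0.14, 0], "angular": [0, 0, 0], "jaw": -1}]'

```text
clock: 25.0
eef_pos: [591.3, 324.5, 160.7]
ee_rot: [180.0, -0.0, 73.1]
wrist_force: [1.5, -0.7, -0.6]
opening: 0.095
gripper_force: 30.0
```

Request:
move_arm --increments '[{"slide": [-0.5, 0.23, 0], "angular": [0, 0, 0], "jaw": -1}, {"slide": [-0.7, 0.32, 0], "angular": [0, 0, 0], "jaw": -1}, {"slide": [-0.9, 0.41, 0], "angular": [0, 0, 0], "jaw": -1}, {"slide": [-1, 0.46, 0], "angular": [0, 0, 0], "jaw": -1}, {"slide": [-1, 0.46, 0], "angular": [0, 0, 0], "jaw": -1}, {"slide": [-1, 0.46, 0], "angular": [0, 0, 0], "jaw": -1}, {"slide": [-1, 0.46, 0], "angular": [0, 0, 0], "jaw": -1}, {"slide": [-1, 0.46, 0], "angular": [0, 0, 0], "jaw": -1}, {"slide": [-1, 0.46, 0], "angular": [0, 0, 0], "jaw": -1}, {"slide": [-1, 0.46, 0], "angular": [0, 0, 0], "jaw": -1}, {"slide": [-1, 0.46, 0], "angular": [0, 0, 0], "jaw": -1}, {"slide": [-1, 0.46, 0], "angular": [0, 0, 0], "jaw": -1}]'

```text
clock: 26.2
eef_pos: [631.8, 18.6, 160.3]
ee_rot: [-180.0, 0.0, 73.0]
wrist_force: [0.7, 0.2, -0.9]
opening: 0.098
gripper_force: 30.0
```

Request:
move_arm --increments '[{"slide": [-1, 0.46, 0], "angular": [0, 0, 0], "jaw": -1}, {"slide": [-1, 0.46, 0], "angular": [0, 0, 0], "jaw": -1}, {"slide": [-0.9, 0.41, 0], "angular": [0, 0, 0], "jaw": -1}, {"slide": [-0.7, 0.32, 0], "angular": [0, 0, 0], "jaw": -1}, {"slide": [-0.4, 0.16, 0], "angular": [0, 0, 0], "jaw": -1}, {"slide": [-0.14, 0.05, 0], "angular": [0, 0, 0], "jaw": -1}, {"slide": [0, 0, 0], "angular": [0, 0, 0], "jaw": -1}, {"slide": [0, 0, 0], "angular": [0, 0, 0], "jaw": -1}]'

```text
clock: 27.0
eef_pos: [646.4, -90.4, 160.3]
ee_rot: [-180.0, -0.0, 73.0]
wrist_force: [-0.3, 0.9, -1.6]
opening: 0.1
gripper_force: 30.0
```

```bash
python3 - <<'E'
from h import *
c,im=snap("wrist","w9"); np.save("w9.npy",c,allow_pickle=True); p=pose();print(p.round(2),telemetry.sense()["clock"])
cv2.imwrite("pics/w9z.png",cv2.resize(im[80:300,190:430],None,fx=2.5,fy=2.5,interpolation=cv2.INTER_CUBIC))
go((646.5,-91.7,160,73))
E
```

```text
[ 6.4644e+02 -9.0190e+01  1.6030e+02 -1.7999e+02 -1.0000e-02  7.3060e+01] 27.05
now [ 6.4644e+02 -9.0190e+01  1.6030e+02 -1.7999e+02 -1.0000e-02  7.3060e+01]
to [646.5 -91.7 160.   73. ] slide [-0.06  0.02  0.01] rz 0.01
```

View pics/w9z.png

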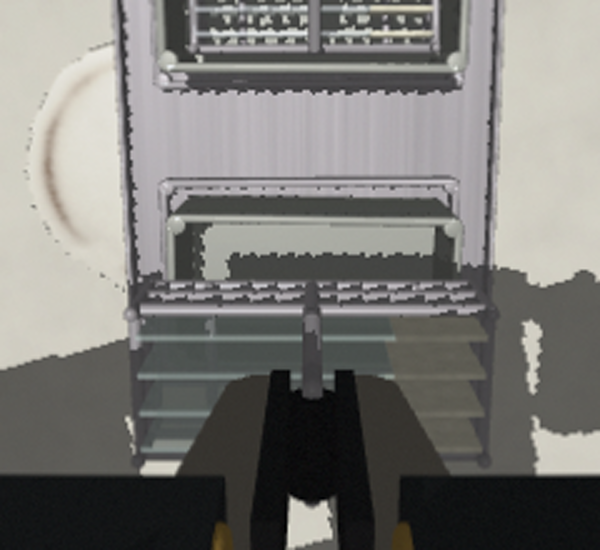

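Narrow rack held level; far top corners zoom (128,314),(494,313), dish far rim (168,216)-(462,217); wide rack sits in its dish.

```bash
python3 - <<'E'
from h import *
c=np.load("w9.npy",allow_pickle=True).item();p=np.array([646.44,-90.19]);a=np.radians(73)
X=np.array([np.cos(a),np.sin(a)]);Y=np.array([np.sin(a),-np.cos(a)])
f=lambda L,z: onz(c,np.array(L)/2.5+[190,80]-[.3,.3],z)[:,:2]
for n,L,z in(("rack far top",[(125,314),(497,313)],149.2),("dish rim",[(168,216),(463,217)],51),("wdish",[(160,70),(466,70)],51)):
    q=f(L,z)-p;v=q[1]-q[0];print(n,"tool x",(q@X).round(1),"tool y",(q@Y).round(1),"len",np.linalg.norm(v).round(1),np.degrees(np.arctan2(v[1],v[0])).round(2))
E
```

```text
rack far top tool x [18.  18.4] tool y [-39.3  40.1] len 79.4 -16.73
dish rim tool x [23.8 23.7] tool y [-45.5  49. ] len 94.4 -17.09
wdish tool x [69.2 69.4] tool y [-46.3  48. ] len 94.4 -16.9
```

Request:
move_arm --increments '[{"slide": [-0.06, 0.04, 0.3], "angular": [0, 0, 0], "jaw": -1}, {"slide": [0, 0, 0.6], "angular": [0, 0, 0.04], "jaw": -1}, {"slide": [0, 0, 0.7], "angular": [0, 0, 0], "jaw": -1}, {"slide": [0, 0, 0.7], "angular": [0, 0, 0], "jaw": -1}, {"slide": [0, 0, 0.6], "angular": [0, 0, 0], "jaw": -1}, {"slide": [0, 0, 0.6], "angular": [0, 0, 0], "jaw": -1}, {"slide": [0, 0, 0.4], "angular": [0, 0, 0], "jaw": -1}, {"slide": [0, 0, 0.25], "angular": [0, 0, 0], "jaw": -1}, {"slide": [0, 0, 0.15], "angular": [0, 0, 0], "jaw": -1}, {"slide": [0, 0, 0.1], "angular": [0, 0, 0], "jaw": -1}, {"slide": [0, 0, 0.04], "angular": [0, 0, 0], "jaw": -1}, {"slide": [0, 0, 0], "angular": [0, 0, 0], "jaw": -1}]'

```text
clock: 28.25
eef_pos: [647.3, -92.9, 49.7]
ee_rot: [180.0, -0.0, 72.8]
wrist_force: [0.3, 0.2, -1.5]
opening: 0.095
gripper_force: 30.0
```

Request:
move_arm --increments '[{"slide": [0, 0, 0.04], "angular": [0, 0, 0], "jaw": -1}, {"slide": [0, 0, 0], "angular": [0, 0, 0], "jaw": -1}]'

```text
clock: 28.45
eef_pos: [647.3, -92.9, 49.2]
ee_rot: [180.0, -0.0, 72.8]
wrist_force: [-2.8, 1.0, 4.4]
opening: 0.095
gripper_force: 30.0
```

Request:
move_arm --increments '[{"slide": [0, 0, 0], "angular": [0, 0, 0], "jaw": -0.45}, {"slide": [0, 0, 0], "angular": [0, 0, 0], "jaw": -0.45}, {"slide": [0, 0, 0], "angular": [0, 0, 0], "jaw": -0.45}, {"slide": [0, 0, -0.3], "angular": [0, 0, 0], "jaw": -0.45}, {"slide": [0, 0, -0.9], "angular": [0, 0, 0], "jaw": -0.45}, {"slide": [0, 0, -1], "angular": [0, 0, 0], "jaw": 0}, {"slide": [0, 0, -1], "angular": [0, 0, -0.8], "jaw": 0.2}, {"slide": [0, 0, -1], "angular": [0, 0, -0.8], "jaw": 0.2}]'

```text
clock: 29.25
eef_pos: [647.1, -92.9, 154.8]
ee_rot: [180.0, -0.0, 81.0]
wrist_force: [1.2, -0.1, -1.0]
opening: 0.509
gripper_force: 0.0
```

```bash
python3 - <<'E'
from h import *
go((432,99,160,80.8))
E
```

```text
now [647.06 -92.86 154.84 179.98  -0.    80.96]
to [432.   99.  160.   80.8] slide [ 6.23 -9.7  -0.21] rz 0.03
```

Request:
move_arm --increments '[{"slide": [0.62, -0.97, 0], "angular": [0, 0, 0], "jaw": 0.2}, {"slide": [0.62, -0.97, 0], "angular": [0, 0, 0], "jaw": 0.2}, {"slide": [0.62, -0.97, 0], "angular": [0, 0, 0], "jaw": 0.2}, {"slide": [0.62, -0.97, 0], "angular": [0, 0, 0], "jaw": 0.2}, {"slide": [0.62, -0.97, 0], "angular": [0, 0, 0], "jaw": 0.2}, {"slide": [0.62, -0.97, 0], "angular": [0, 0, 0], "jaw": 0.2}, {"slide": [0.62, -0.97, 0], "angular": [0, 0, 0], "jaw": 0.2}, {"slide": [0.62, -0.97, 0], "angular": [0, 0, 0], "jaw": 0.2}, {"slide": [0.62, -0.97, 0], "angular": [0, 0, 0], "jaw": 0.2}, {"slide": [0.62, -0.97, 0], "angular": [0, 0, 0], "jaw": 0.2}, {"slide": [0, 0, 0], "angular": [0, 0, 0], "jaw": 0.2}, {"slide": [0, 0, 0], "angular": [0, 0, 0], "jaw": 0.2}]'

```text
clock: 30.45
eef_pos: [432.8, 99.2, 154.0]
ee_rot: [179.9, -0.0, 80.9]
wrist_force: [0.5, -0.8, 0.6]
opening: 0.597
gripper_force: 0.0
```

```bash
cat >> h.py <<'E'
def handle(fn,z=51):
    c,im=snap("wrist",fn); p=pose();print(p.round(2))
    m=(im.max(2)<45).astype(np.uint8); m[250:]=0
    n,l,s,ct=cv2.connectedComponentsWithStats(m)
    for i in range(1,n):
        if s[i,4]>150 and 260<ct[i,0]<370:
            ys,xs=np.nonzero(l==i); W=onz(c,np.c_[xs,ys],z)[:,:2]; e,v=np.linalg.eigh(np.cov(W.T))
            r=cv2.minAreaRect(W.astype(np.float32))
            print(s[i],"c",W.mean(0).round(1),"rect",np.round(r[0],1),np.round(r[1],1),"ax",np.degrees(np.arctan2(*v[::-1,1])).round(1))
    # lid top edges: straight lines
    g=cv2.Canny(cv2.cvtColor(im,cv2.COLOR_BGR2GRAY),60,150)
    for L in (cv2.HoughLinesP(g[:240,180:450],1,np.pi/720,30,minLineLength=50,maxLineGap=6)):
        x1,y1,x2,y2=L[0]; P=onz(c,[(x1+180,y1),(x2+180,y2)],34)[:,:2]; v=P[1]-P[0]
        print(L[0]+[180,0,180,0],P.round(1).tolist(),np.degrees(np.arctan2(v[1],v[0])).round(1),np.linalg.norm(v).round(1))
E
python3 - <<'E'
from h import *
handle("w10")
E
```

```text
[ 4.3335e+02  9.8850e+01  1.5389e+02  1.7991e+02 -2.0000e-02  8.0840e+01]
[305 175  16  39 572] c [432.6 101.5] rect [432.4 101.6] [31.1 12.1] ax 79.8
[251 133 374 133] [[390.4, 156.0], [489.2, 140.3]] -9.1 100.0
[250 137 376 137] [[389.0, 153.0], [490.4, 136.8]] -9.1 102.7
[249 140 367 140] [[387.7, 150.7], [482.9, 135.6]] -9.1 96.4
[371 227 375 134] [[477.2, 60.8], [489.9, 139.4]] 80.8 79.6
[254 131 371 131] [[393.2, 157.2], [487.0, 142.2]] -9.1 95.0
[194  37 267  45] [[361.2, 235.1], [415.8, 220.0]] -15.5 56.6
[235  35 317  45] [[392.8, 231.2], [453.9, 213.9]] -15.8 63.4
[225  36 318  47] [[385.1, 231.8], [454.4, 212.3]] -15.7 72.0
[183  18 319  36] [[355.9, 249.9], [456.4, 220.1]] -16.5 104.8
[244  43 316  51] [[398.5, 224.3], [452.4, 209.7]] -15.2 55.9
[198  30 279  41] [[365.4, 239.5], [425.5, 221.4]] -16.8 62.7
```

Request:
move_arm --increments '[{"slide": [0.07, -0.04, 0.6], "angular": [0, 0, 0], "jaw": 0.2}, {"slide": [0, 0, 1], "angular": [0, 0, 0], "jaw": 0.2}, {"slide": [0, 0, 1], "angular": [0, 0, 0], "jaw": 0.2}, {"slide": [0, 0, 0.9], "angular": [0, 0, 0], "jaw": 0.2}, {"slide": [0, 0, 0.7], "angular": [0, 0, 0], "jaw": 0.2}, {"slide": [0, 0, 0.3], "angular": [0, 0, 0], "jaw": 0.2}, {"slide": [0, 0, 0.15], "angular": [0, 0, 0], "jaw": 0.2}, {"slide": [0, 0, 0], "angular": [0, 0, 0], "jaw": -1}, {"slide": [0, 0, 0], "angular": [0, 0, 0], "jaw": -1}, {"slide": [0, 0, 0], "angular": [0, 0, 0], "jaw": -1}, {"slide": [0, 0, 0], "angular": [0, 0, 0], "jaw": -1}, {"slide": [0, 0, 0], "angular": [0, 0, 0], "jaw": -1}]'

```text
clock: 31.7
eef_pos: [431.9, 100.9, 37.5]
ee_rot: [180.0, -0.0, 80.8]
wrist_force: [0.0, -0.4, 1.0]
opening: 0.188
gripper_force: 0.0
```

Request:
move_arm --increments '[{"slide": [0, 0, 0], "angular": [0, 0, 0], "jaw": -1}, {"slide": [0, 0, 0], "angular": [0, 0, 0], "jaw": -1}]'

```text
clock: 31.9
eef_pos: [431.9, 100.9, 37.3]
ee_rot: [180.0, -0.0, 80.8]
wrist_force: [-1.2, -0.1, 5.3]
opening: 0.131
gripper_force: 30.0
```

```bash
python3 - <<'E'
from h import *
go((433,100,165,81),(433,100,165,73),(678,13,165,73))
E
```

```text
now [ 4.3186e+02  1.0086e+02  3.7340e+01  1.7998e+02 -1.0000e-02  8.0810e+01]
to [433. 100. 165.  81.] slide [-0.03  0.05 -5.11] rz -0.04
to [433. 100. 165.  73.] slide [ 0.  0. -0.] rz 1.6
to [678.  13. 165.  73.] slide [-0.46 10.39 -0.  ] rz -0.0
```

Request:
move_arm --increments '[{"slide": [0, 0, -0.2], "angular": [0, 0, 0], "jaw": -1}, {"slide": [0, 0, -0.5], "angular": [0, 0, 0.2], "jaw": -1}, {"slide": [0, 0, -0.7], "angular": [0, 0, 0.3], "jaw": -1}, {"slide": [0, 0, -0.8], "angular": [0, 0, 0.4], "jaw": -1}, {"slide": [0, 0, -0.8], "angular": [0, 0, 0.36], "jaw": -1}, {"slide": [0, 0, -0.8], "angular": [0, 0, 0.3], "jaw": -1}, {"slide": [0, 0, -0.7], "angular": [0, 0, 0], "jaw": -1}, {"slide": [0, 0.2, -0.5], "angular": [0, 0, 0], "jaw": -1}, {"slide": [0, 0.4, -0.1], "angular": [0, 0, 0], "jaw": -1}, {"slide": [-0.04, 0.65, 0], "angular": [0, 0, 0], "jaw": -1}, {"slide": [-0.04, 0.8, 0], "angular": [0, 0, 0], "jaw": -1}, {"slide": [-0.05, 0.9, 0], "angular": [0, 0, 0], "jaw": -1}]'

```text
clock: 33.1
eef_pos: [502.2, 75.4, 163.6]
ee_rot: [-179.9, 0.0, 73.0]
wrist_force: [1.1, 1.1, -0.1]
opening: 0.131
gripper_force: 30.0
```

Request:
move_arm --increments '[{"slide": [-0.05, 1, 0], "angular": [0, 0, 0], "jaw": -1}, {"slide": [-0.05, 1, 0], "angular": [0, 0, 0], "jaw": -1}, {"slide": [-0.05, 1, 0], "angular": [0, 0, 0], "jaw": -1}, {"slide": [-0.05, 1, 0], "angular": [0, 0, 0], "jaw": -1}, {"slide": [-0.05, 1, 0], "angular": [0, 0, 0], "jaw": -1}, {"slide": [-0.05, 0.9, 0], "angular": [0, 0, 0], "jaw": -1}, {"slide": [-0.05, 0.7, 0], "angular": [0, 0, 0], "jaw": -1}, {"slide": [0, 0.5, 0], "angular": [0, 0, 0], "jaw": -1}, {"slide": [0, 0.3, 0], "angular": [0, 0, 0], "jaw": -1}, {"slide": [0, 0.1, 0], "angular": [0, 0, 0], "jaw": -1}, {"slide": [0, 0, 0], "angular": [0, 0, 0], "jaw": -1}, {"slide": [0, 0, 0], "angular": [0, 0, 0], "jaw": -1}]'

```text
clock: 34.3
eef_pos: [677.5, 13.2, 164.5]
ee_rot: [-180.0, 0.0, 73.0]
wrist_force: [-0.4, -0.1, -1.8]
opening: 0.127
gripper_force: 30.0
```

```bash
python3 - <<'E'
from h import *
c,im=snap("wrist","w11"); np.save("w11.npy",c,allow_pickle=True)
go((678.2,13.1,165,73))
cv2.imwrite("pics/w11z.png",cv2.resize(im[20:280,180:450],None,fx=2.3,fy=2.3,interpolation=cv2.INTER_CUBIC))
E
```

```text
now [ 677.51   13.24  164.67 -179.98    0.     73.03]
to [678.2  13.1 165.   73. ] slide [ 0.    0.03 -0.01] rz 0.01
```

View pics/w11z.png

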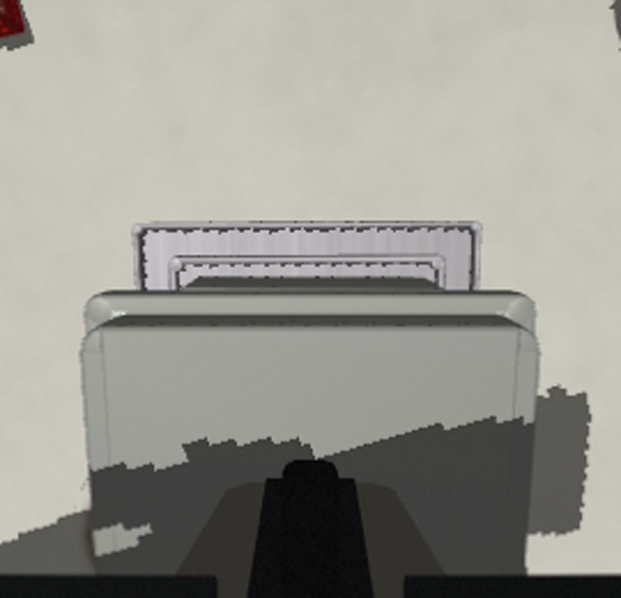

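Lid held square to the tray: far skirt edge zoom row 292 cols 88–535; tray far corners (135,224),(481,224); ridge (173,258)-(445,258).

```bash
python3 - <<'E'
from h import *
c=np.load("w11.npy",allow_pickle=True).item();p=np.array([677.51,13.24]);a=np.radians(73)
X=np.array([np.cos(a),np.sin(a)]);Y=np.array([np.sin(a),-np.cos(a)])
f=lambda L,z: onz(c,np.array(L)/2.3+[180,20]-[.28,.28],z)[:,:2]
for n,L,z in(("skirt low",[(86,292),(537,292)],127.5),("ridge",[(173,259),(445,259)],10),("tray",[(135,224),(481,224)],12)):
    q=f(L,z)-p;v=q[1]-q[0];print(n,"tool x",(q@X).round(1),"tool y",(q@Y).round(1),"len",np.linalg.norm(v).round(1),np.degrees(np.arctan2(v[1],v[0])).round(2))
E
```

```text
skirt low tool x [46.7 46.9] tool y [-56.6  58.5] len 115.1 -16.91
ridge tool x [47.8 48. ] tool y [-53.6  53.9] len 107.6 -16.91
tray tool x [61.5 61.7] tool y [-67.7  67.1] len 134.8 -16.92
```

Request:
move_arm --increments '[{"slide": [0, 0.02, 0.3], "angular": [0, 0, 0], "jaw": -1}, {"slide": [0, 0, 0.6], "angular": [0, 0, 0], "jaw": -1}, {"slide": [0, 0, 0.7], "angular": [0, 0, 0], "jaw": -1}, {"slide": [0, 0, 0.6], "angular": [0, 0, 0], "jaw": -1}, {"slide": [0, 0, 0.4], "angular": [0, 0, 0], "jaw": -1}, {"slide": [0, 0, 0.2], "angular": [0, 0, 0], "jaw": -1}, {"slide": [0, 0, 0.15], "angular": [0, 0, 0], "jaw": -1}, {"slide": [0, 0, 0.15], "angular": [0, 0, 0], "jaw": -1}, {"slide": [0, 0, 0.1], "angular": [0, 0, 0], "jaw": -1}, {"slide": [0, 0, 0.1], "angular": [0, 0, 0], "jaw": -1}, {"slide": [0, 0, 0], "angular": [0, 0, 0], "jaw": -1}]'

```text
clock: 35.45
eef_pos: [678.5, 12.8, 82.0]
ee_rot: [-180.0, 0.0, 73.0]
wrist_force: [1.5, -0.8, -1.0]
opening: 0.127
gripper_force: 30.0
```

Request:
move_arm --increments '[{"slide": [0, 0, 0.05], "angular": [0, 0, 0], "jaw": -1}, {"slide": [0, 0, 0.03], "angular": [0, 0, 0], "jaw": -1}, {"slide": [0, 0, 0], "angular": [0, 0, 0], "jaw": -1}]'

```text
clock: 35.75
eef_pos: [678.7, 12.8, 80.5]
ee_rot: [180.0, -0.0, 73.0]
wrist_force: [-1.2, 0.1, 0.8]
opening: 0.128
gripper_force: 30.0
```

Request:
move_arm --increments '[{"slide": [0, 0, 0.02], "angular": [0, 0, 0], "jaw": -1}, {"slide": [0, 0, 0], "angular": [0, 0, 0], "jaw": -0.4}, {"slide": [0, 0, 0], "angular": [0, 0, 0], "jaw": -0.4}, {"slide": [0, 0, 0], "angular": [0, 0, 0], "jaw": -0.4}, {"slide": [0, 0, -0.4], "angular": [0, 0, 0], "jaw": 0}, {"slide": [0, 0, -0.8], "angular": [0, 0, 0], "jaw": 0.2}, {"slide": [0, 0, -1], "angular": [0, 0, 0], "jaw": 0.2}, {"slide": [0, 0, -0.8], "angular": [0, 0, 0], "jaw": 0.2}]'

```text
clock: 36.55
eef_pos: [678.9, 12.8, 156.5]
ee_rot: [179.9, -0.0, 73.0]
wrist_force: [0.2, 0.1, 1.1]
opening: 0.596
gripper_force: 0.0
```

```bash
python3 - <<'E'
from h import *
go((410,260,155,73))
E
```

```text
now [ 6.7890e+02  1.2820e+01  1.5652e+02  1.7994e+02 -2.0000e-02  7.3010e+01]
to [410. 260. 155.  73.] slide [  6.31 -13.18   0.06] rz 0.0
```

Request:
move_arm --increments '[{"slide": [0.45, -0.94, 0], "angular": [0, 0, 0], "jaw": 0.2}, {"slide": [0.45, -0.94, 0], "angular": [0, 0, 0], "jaw": 0.2}, {"slide": [0.45, -0.94, 0], "angular": [0, 0, 0], "jaw": 0.2}, {"slide": [0.45, -0.94, 0], "angular": [0, 0, 0], "jaw": 0.2}, {"slide": [0.45, -0.94, 0], "angular": [0, 0, 0], "jaw": 0.2}, {"slide": [0.45, -0.94, 0], "angular": [0, 0, 0], "jaw": 0.2}, {"slide": [0.45, -0.94, 0], "angular": [0, 0, 0], "jaw": 0.2}, {"slide": [0.45, -0.94, 0], "angular": [0, 0, 0], "jaw": 0.2}, {"slide": [0.45, -0.94, 0], "angular": [0, 0, 0], "jaw": 0.2}, {"slide": [0.45, -0.94, 0], "angular": [0, 0, 0], "jaw": 0.2}, {"slide": [0.45, -0.94, 0], "angular": [0, 0, 0], "jaw": 0.2}, {"slide": [0.45, -0.94, 0], "angular": [0, 0, 0], "jaw": 0.2}]'

```text
clock: 37.75
eef_pos: [447.8, 225.1, 155.4]
ee_rot: [180.0, -0.0, 73.0]
wrist_force: [0.1, -0.3, -0.1]
opening: 0.605
gripper_force: 0.0
```

Request:
move_arm --increments '[{"slide": [0.45, -0.94, 0], "angular": [0, 0, 0], "jaw": 0.2}, {"slide": [0.46, -0.96, 0], "angular": [0, 0, 0], "jaw": 0.2}, {"slide": [0, 0, 0], "angular": [0, 0, 0], "jaw": 0.2}, {"slide": [0, 0, 0], "angular": [0, 0, 0], "jaw": 0.2}]'

```text
clock: 38.15
eef_pos: [409.7, 260.3, 155.2]
ee_rot: [180.0, -0.0, 73.1]
wrist_force: [0.4, -0.4, 0.4]
opening: 0.595
gripper_force: 0.0
```

```bash
python3 - <<'E'
from h import *
handle("w12")
E
```

```text
[ 4.1009e+02  2.5998e+02  1.5512e+02  1.7995e+02 -3.0000e-02  7.3050e+01]
[ 256    0   45   30 1014] c [426.  397.9] rect [424.6 396.6] [19.5 31.4] ax 160.8
[306 174  16  39 552] c [410.4 263.1] rect [410.6 263.2] [31.2 12.1] ax 73.5
[180  62 357   3] [[339.7, 391.3], [484.0, 391.6]] 0.1 144.3
[325 152 375 151] [[428.6, 290.1], [468.4, 278.9]] -15.6 41.3
[276 148 354 148] [[390.9, 304.9], [452.4, 286.3]] -16.8 64.3
[275 156 375 155] [[388.1, 298.9], [467.6, 275.7]] -16.3 82.8
[264 146 347 146] [[382.0, 309.4], [447.4, 289.6]] -16.9 68.3
[302  22 369   0] [[440.0, 390.7], [493.3, 391.1]] 0.4 53.2
```

Request:
move_arm --increments '[{"slide": [0.09, -0.01, 0.6], "angular": [0, 0, -0.08], "jaw": 0.2}, {"slide": [0, 0, 1], "angular": [0, 0, 0], "jaw": 0.2}, {"slide": [0, 0, 1], "angular": [0, 0, 0], "jaw": 0.2}, {"slide": [0, 0, 0.9], "angular": [0, 0, 0], "jaw": 0.2}, {"slide": [0, 0, 0.7], "angular": [0, 0, 0], "jaw": 0.2}, {"slide": [0, 0, 0.3], "angular": [0, 0, 0], "jaw": 0.2}, {"slide": [0, 0, 0.2], "angular": [0, 0, 0], "jaw": 0.2}, {"slide": [0, 0, 0], "angular": [0, 0, 0], "jaw": -1}, {"slide": [0, 0, 0], "angular": [0, 0, 0], "jaw": -1}, {"slide": [0, 0, 0], "angular": [0, 0, 0], "jaw": -1}, {"slide": [0, 0, 0], "angular": [0, 0, 0], "jaw": -1}, {"slide": [0, 0, 0], "angular": [0, 0, 0], "jaw": -1}]'

```text
clock: 39.4
eef_pos: [410.1, 262.4, 37.5]
ee_rot: [180.0, -0.0, 73.4]
wrist_force: [0.3, -0.2, -0.5]
opening: 0.185
gripper_force: 0.0
```

Request:
move_arm --increments '[{"slide": [0, 0, 0], "angular": [0, 0, 0], "jaw": -1}, {"slide": [0, 0, 0], "angular": [0, 0, 0], "jaw": -1}]'

```text
clock: 39.6
eef_pos: [410.0, 262.3, 37.4]
ee_rot: [180.0, -0.0, 73.4]
wrist_force: [-0.5, -0.6, 3.5]
opening: 0.125
gripper_force: 30.0
```

```bash
python3 - <<'E'
from h import *
p=pose();go((p[0],p[1],165,73),(647.3,-92.4,165,73))
E
```

```text
now [ 4.1000e+02  2.6235e+02  3.7350e+01  1.7999e+02 -1.0000e-02  7.3420e+01]
to [410.  262.3 165.   73. ] slide [ 0.    0.   -5.11] rz 0.08
to [647.3 -92.4 165.   73. ] slide [-10.79  13.23  -0.  ] rz -0.0
```

Request:
move_arm --increments '[{"slide": [0, 0, -0.2], "angular": [0, 0, 0], "jaw": -1}, {"slide": [0, 0, -0.5], "angular": [0, 0, 0.04], "jaw": -1}, {"slide": [0, 0, -0.7], "angular": [0, 0, 0.04], "jaw": -1}, {"slide": [0, 0, -0.8], "angular": [0, 0, 0], "jaw": -1}, {"slide": [0, 0, -0.8], "angular": [0, 0, 0], "jaw": -1}, {"slide": [0, 0, -0.8], "angular": [0, 0, 0], "jaw": -1}, {"slide": [0, 0, -0.7], "angular": [0, 0, 0], "jaw": -1}, {"slide": [0, 0, -0.5], "angular": [0, 0, 0], "jaw": -1}, {"slide": [-0.25, 0.3, -0.1], "angular": [0, 0, 0], "jaw": -1}, {"slide": [-0.41, 0.5, 0], "angular": [0, 0, 0], "jaw": -1}, {"slide": [-0.57, 0.7, 0], "angular": [0, 0, 0], "jaw": -1}, {"slide": [-0.73, 0.9, 0], "angular": [0, 0, 0], "jaw": -1}]'

```text
clock: 40.8
eef_pos: [452.9, 196.8, 164.1]
ee_rot: [-180.0, 0.0, 73.1]
wrist_force: [0.8, -0.2, -1.3]
opening: 0.128
gripper_force: 30.0
```

Request:
move_arm --increments '[{"slide": [-0.82, 1, 0], "angular": [0, 0, 0], "jaw": -1}, {"slide": [-0.82, 1, 0], "angular": [0, 0, 0], "jaw": -1}, {"slide": [-0.82, 1, 0], "angular": [0, 0, 0], "jaw": -1}, {"slide": [-0.82, 1, 0], "angular": [0, 0, 0], "jaw": -1}, {"slide": [-0.82, 1, 0], "angular": [0, 0, 0], "jaw": -1}, {"slide": [-0.82, 1, 0], "angular": [0, 0, 0], "jaw": -1}, {"slide": [-0.82, 1, 0], "angular": [0, 0, 0], "jaw": -1}, {"slide": [-0.82, 1, 0], "angular": [0, 0, 0], "jaw": -1}, {"slide": [-0.82, 1, 0], "angular": [0, 0, 0], "jaw": -1}, {"slide": [-0.64, 0.8, 0], "angular": [0, 0, 0], "jaw": -1}, {"slide": [-0.48, 0.6, 0], "angular": [0, 0, 0], "jaw": -1}, {"slide": [-0.22, 0.3, 0], "angular": [0, 0, 0], "jaw": -1}]'

```text
clock: 42.0
eef_pos: [645.3, -90.6, 163.8]
ee_rot: [-180.0, 0.0, 72.9]
wrist_force: [0.1, 0.1, -1.3]
opening: 0.125
gripper_force: 30.0
```

Request:
move_arm --increments '[{"slide": [-0.1, 0.11, 0], "angular": [0, 0, 0], "jaw": -1}, {"slide": [0, 0, 0], "angular": [0, 0, 0], "jaw": -1}, {"slide": [0, 0, 0], "angular": [0, 0, 0], "jaw": -1}]'

```text
clock: 42.3
eef_pos: [646.4, -91.2, 164.5]
ee_rot: [-180.0, -0.0, 73.0]
wrist_force: [0.1, 0.2, -0.9]
opening: 0.126
gripper_force: 30.0
```

```bash
python3 - <<'E'
from h import *
go((647.0,-92.1,165,73))
c,im=snap("wrist","w13"); np.save("w13.npy",c,allow_pickle=True); p=pose()[:2];a=np.radians(73)
X=np.array([np.cos(a),np.sin(a)]);Y=np.array([np.sin(a),-np.cos(a)])
g=cv2.Canny(cv2.cvtColor(im,cv2.COLOR_BGR2GRAY),50,130)
for L in sorted(cv2.HoughLinesP(g[:250,180:450],1,np.pi/720,40,minLineLength=60,maxLineGap=8)[:,0],key=lambda l:l[1]):
    x1,y1,x2,y2=L; P=onz(c,[(x1+180,y1),(x2+180,y2)],128)[:,:2]-p
    print((x1+180,y1,x2+180,y2),"tx",(P@X).round(1),"ty",(P@Y).round(1))
E
```

```text
now [ 6.4644e+02 -9.1200e+01  1.6451e+02 -1.7996e+02 -1.0000e-02  7.3050e+01]
to [647.  -92.1 165.   73. ] slide [-0.03  0.03 -0.02] rz 0.01
(np.int32(236), np.int32(0), np.int32(243), np.int32(156)) tx [125.5  41.2] ty [-41.8 -41.5]
(np.int32(231), np.int32(5), np.int32(235), np.int32(78)) tx [123.   85.1] ty [-44.6 -44.1]
(np.int32(235), np.int32(28), np.int32(241), np.int32(169)) tx [111.3  33.5] ty [-42.9 -43. ]
(np.int32(391), np.int32(78), np.int32(394), np.int32(0)) tx [ 85.2 125.6] ty [43.4 43.1]
(np.int32(212), np.int32(110), np.int32(387), np.int32(110)) tx [67.6 67.7] ty [-58.1  41.9]
(np.int32(385), np.int32(114), np.int32(389), np.int32(1)) tx [ 65.5 125.1] ty [40.9 40.5]
(np.int32(245), np.int32(114), np.int32(377), np.int32(114)) tx [65.3 65.5] ty [-39.3  36.3]
(np.int32(245), np.int32(115), np.int32(389), np.int32(115)) tx [64.8 64.9] ty [-39.3  43.2]
(np.int32(247), np.int32(116), np.int32(381), np.int32(116)) tx [64.2 64.4] ty [-38.2  38.6]
(np.int32(387), np.int32(117), np.int32(390), np.int32(25)) tx [ 63.8 113. ] ty [42.1 41.5]
(np.int32(259), np.int32(117), np.i
[... 378 characters left out ...]
32), np.int32(154)) tx [42.4 42.5] ty [-40.8  10.8]
(np.int32(290), np.int32(157), np.int32(352), np.int32(157)) tx [40.6 40.7] ty [-13.8  22.6]
(np.int32(239), np.int32(163), np.int32(334), np.int32(164)) tx [37.1 36.6] ty [-44.1  12.1]
(np.int32(286), np.int32(167), np.int32(381), np.int32(167)) tx [34.7 34.9] ty [-16.3  40. ]
(np.int32(220), np.int32(173), np.int32(409), np.int32(173)) tx [31.1 31.3] ty [-55.7  56.9]
(np.int32(230), np.int32(181), np.int32(396), np.int32(181)) tx [26.2 26.4] ty [-50.   49.4]
(np.int32(218), np.int32(189), np.int32(426), np.int32(189)) tx [21.3 21.6] ty [-57.5  67.8]
(np.int32(346), np.int32(211), np.int32(412), np.int32(204)) tx [ 7.7 12.2] ty [19.9 60. ]
```

```bash
python3 - <<'E'
from h import *
a=np.radians(73);X=np.array([np.cos(a),np.sin(a)]);Y=np.array([np.sin(a),-np.cos(a)])
for fn,p,r in(("w11",(677.51,13.24),range(136,172)),("w13",(646.44,-91.2),range(142,200))):
    c=np.load(fn+".npy",allow_pickle=True).item();g=cv2.cvtColor(cv2.imread(f"pics/{fn}.png"),cv2.COLOR_BGR2GRAY)
    print(fn,[(y,int(np.median(g[y,300:330])),int(np.median(g[y,345:365]))) for y in r])
    for v in ((147,) if fn=="w11" else (165,166,167,172,173,174)):
        print(v,[((onz(c,[(314,v-.5)],z)[0,:2]-p)@X).round(1) for z in (127.3,51,10)])
E
```

```text
w11 [(136, 183, 173), (137, 182, 174), (138, 183, 173), (139, 176, 170), (140, 120, 112), (141, 66, 67), (142, 67, 67), (143, 67, 68), (144, 72, 70), (145, 95, 83), (146, 91, 87), (147, 75, 72), (148, 122, 121), (149, 150, 149), (150, 166, 164), (151, 165, 163), (152, 165, 162), (153, 164, 162), (154, 163, 161), (155, 160, 158), (156, 130, 130), (157, 66, 66), (158, 68, 68), (159, 69, 69), (160, 70, 70), (161, 85, 86), (162, 122, 122), (163, 140, 139), (164, 156, 153), (165, 159, 157), (166, 159, 157), (167, 159, 157), (168, 159, 157), (169, 159, 157), (170, 158, 157), (171, 158, 157)]
147 [np.float64(46.8), np.float64(39.1), np.float64(35.0)]
w13 [(142, 180, 172), (143, 180, 172), (144, 180, 171), (145, 180, 172), (146, 179, 172), (147, 179, 172), (148, 172, 166), (149, 122, 106), (150, 132, 159), (151, 193, 185), (152, 154, 150), (153, 134, 143), (154, 178, 171), (155, 178, 172), (156, 168, 168), (157, 97, 134), (158, 70, 71), (159, 71, 71), (160, 71, 71), (161, 71, 71), (162, 71, 72), (163, 72, 72), (164, 97, 84), (165, 174, 140), (166, 170, 181), (167, 126, 150), (168, 68, 67), (
[... 157 characters left out ...]
6), (179, 166, 165), (180, 159, 158), (181, 110, 110), (182, 69, 70), (183, 70, 72), (184, 72, 72), (185, 73, 73), (186, 74, 74), (187, 77, 77), (188, 88, 89), (189, 115, 116), (190, 143, 143), (191, 155, 153), (192, 163, 161), (193, 162, 160), (194, 162, 160), (195, 162, 160), (196, 161, 159), (197, 161, 160), (198, 161, 160), (199, 161, 159)]
165 [np.float64(36.2), np.float64(24.6), np.float64(18.4)]
166 [np.float64(35.6), np.float64(23.8), np.float64(17.5)]
167 [np.float64(35.0), np.float64(23.0), np.float64(16.6)]
172 [np.float64(32.0), np.float64(18.9), np.float64(11.9)]
173 [np.float64(31.4), np.float64(18.1), np.float64(10.9)]
174 [np.float64(30.8), np.float64(17.3), np.float64(10.0)]
```

Request:
move_arm --increments '[{"slide": [0, 0.03, 0.3], "angular": [0, 0, 0], "jaw": -1}, {"slide": [0, 0, 0.6], "angular": [0, 0, 0], "jaw": -1}, {"slide": [0, 0, 0.7], "angular": [0, 0, 0], "jaw": -1}, {"slide": [0, 0, 0.6], "angular": [0, 0, 0], "jaw": -1}, {"slide": [0, 0, 0.4], "angular": [0, 0, 0], "jaw": -1}, {"slide": [0, 0, 0.2], "angular": [0, 0, 0], "jaw": -1}, {"slide": [0, 0, 0.15], "angular": [0, 0, 0], "jaw": -1}, {"slide": [0, 0, 0.15], "angular": [0, 0, 0], "jaw": -1}, {"slide": [0, 0, 0.1], "angular": [0, 0, 0], "jaw": -1}, {"slide": [0, 0, 0.1], "angular": [0, 0, 0], "jaw": -1}, {"slide": [0, 0, 0], "angular": [0, 0, 0], "jaw": -1}]'

```text
clock: 43.45
eef_pos: [647.7, -92.2, 82.0]
ee_rot: [-180.0, -0.0, 73.0]
wrist_force: [-0.1, -0.3, -0.7]
opening: 0.129
gripper_force: 30.0
```

Request:
move_arm --increments '[{"slide": [0, 0, 0.05], "angular": [0, 0, 0], "jaw": -1}, {"slide": [0, 0, 0.03], "angular": [0, 0, 0], "jaw": -1}, {"slide": [0, 0, 0], "angular": [0, 0, 0], "jaw": -1}]'

```text
clock: 43.75
eef_pos: [647.9, -92.3, 80.5]
ee_rot: [180.0, -0.0, 73.0]
wrist_force: [-1.1, 0.4, 1.8]
opening: 0.127
gripper_force: 30.0
```

Seated at the predicted height (80.5). Release, retreat, and check numerically.

Request:
move_arm --increments '[{"slide": [0, 0, 0.02], "angular": [0, 0, 0], "jaw": -1}, {"slide": [0, 0, 0], "angular": [0, 0, 0], "jaw": -0.4}, {"slide": [0, 0, 0], "angular": [0, 0, 0], "jaw": -0.4}, {"slide": [0, 0, 0], "angular": [0, 0, 0], "jaw": -0.4}, {"slide": [0, 0, -0.4], "angular": [0, 0, 0], "jaw": 0}, {"slide": [0, 0, -0.8], "angular": [0, 0, 0], "jaw": 0.2}, {"slide": [0, 0, -1], "angular": [0, 0, 0], "jaw": 0.2}, {"slide": [-0.5, 0, -1], "angular": [0, 0, 0], "jaw": 0.2}, {"slide": [-0.5, 0, -1], "angular": [0, 0, 0], "jaw": 0.2}, {"slide": [-0.5, 0, -1], "angular": [0, 0, 0], "jaw": 0.2}, {"slide": [0, 0, 0], "angular": [0, 0, 0], "jaw": 0.2}, {"slide": [0, 0, 0], "angular": [0, 0, 0], "jaw": 0.2}]'

```text
clock: 44.95
eef_pos: [637.0, -128.2, 210.2]
ee_rot: [179.9, -0.0, 73.0]
wrist_force: [0.2, -0.1, 0.0]
opening: 0.6
gripper_force: 0.0
```

```bash
python3 - <<'E'
from h import *
c,im=snap("wrist","w14"); print(pose().round(1))
m=(im.max(2)<45).astype(np.uint8); m[225:]=0
n,l,s,ct=cv2.connectedComponentsWithStats(m)
for i in range(1,n):
    if s[i,4]>100 and 240<ct[i,0]<400: print(ct[i].round(1),s[i,4],"z94",onz(c,[ct[i]],94)[0].round(1))
# lid top far/near edges as level lines
g=cv2.Canny(cv2.cvtColor(im,cv2.COLOR_BGR2GRAY),50,130)
for L in sorted(cv2.HoughLinesP(g[:225,200:430],1,np.pi/720,40,minLineLength=70,maxLineGap=8)[:,0],key=lambda l:l[1]):
    if abs(L[3]-L[1])<30:
        P=onz(c,[(L[0]+200,L[1]),(L[2]+200,L[3])],77);v=P[1]-P[0]; print(L+[200,0,200,0],np.degrees(np.arctan2(v[1],v[0])).round(2),P.mean(0).round(1))
# bottles vs the first top picture
a=cv2.imread("pics/top0.png").astype(int);_,b=snap("top","top1");b=b.astype(int)
for n,(x,y) in dict(small=(431,161),dark=(250,137)).items():
    A=a[y-14:y+14,x-14:x+14];B=b[y-14:y+14,x-14:x+14];print(n,"mean diff",np.abs(A-B).mean().round(2),np.abs(A-B).max())
E
```

```text
[ 636.4 -127.8  209.1 -180.    -0.    73. ]
[313.6  13.4] 234 z94 [677.5   4.2  94. ]
[314.8 148.6] 426 z94 [648.9 -92.9  94. ]
[299  63 378  63] -16.83 [687.2 -33.6  77. ]
[247  71 372  69] -16.11 [663.  -31.8  77. ]
[281  71 368  71] -16.91 [674.5 -36.3  77. ]
[262  72 373  72] -16.94 [668.8 -35.3  77. ]
[264  84 340  84] -17.02 [653.8 -40.7  77. ]
[268  85 369  85] -16.94 [666.6 -45.4  77. ]
[297 105 379 105] -16.88 [677.6 -65.5  77. ]
[254 107 371 107] -16.97 [656.7 -60.8  77. ]
[246 111 374 111] -16.98 [653.7 -63.3  77. ]
[252 113 369 113] -16.98 [653.6 -65.   77. ]
[247 180 373 180] -16.98 [ 636.4 -119.6   77. ]
[248 182 350 182] -16.99 [ 626.6 -118.5   77. ]
small mean diff 40.47 86
dark mean diff 3.41 7
```

```bash
python3 - <<'E'
from h import *
a=cv2.imread("pics/scene0.png").astype(int);_,b=snap("scene","scene1");b=b.astype(int)
for n,(x,y) in dict(small=(453,240),smallbase=(453,249),dark=(286,160)).items():
    d=np.abs(a-b)[y-5:y+5,x-9:x+9];print(n,d.mean().round(2),d.max())
_,w=snap("wrist","w15")
c=eyes.calibration("wrist")
hsv=cv2.cvtColor(w,cv2.COLOR_BGR2HSV);m=((hsv[:,:,0]<18)&(hsv[:,:,1]>130)&(hsv[:,:,2]>40)).astype(np.uint8)
n,l,s,ct=cv2.connectedComponentsWithStats(m)
print([(s[i].tolist(),onz(c,[ct[i]],40)[0].round()) for i in range(1,n) if s[i,4]>60])
c1=np.load("w1.npy",allow_pickle=True).item();w=cv2.imread("pics/w1.png")
hsv=cv2.cvtColor(w,cv2.COLOR_BGR2HSV);m=((hsv[:,:,0]<18)&(hsv[:,:,1]>130)&(hsv[:,:,2]>40)).astype(np.uint8)
n,l,s,ct=cv2.connectedComponentsWithStats(m)
print([(s[i].tolist(),onz(c1,[ct[i]],40)[0].round()) for i in range(1,n) if s[i,4]>300])
E
```

```text
small 4.84 50
smallbase 8.25 137
dark 5.09 16
[([509, 95, 23, 16, 117], array([ 842., -110.,   40.])), ([498, 105, 11, 24, 82], array([ 824., -120.,   40.])), ([508, 112, 24, 20, 104], array([ 836., -128.,   40.])), ([341, 293, 33, 12, 288], array([ 643., -265.,   40.]))]
[([0, 0, 26, 44, 559], array([722., 258.,  40.])), ([479, 84, 46, 37, 929], array([ 641., -260.,   40.])), ([40, 120, 83, 63, 2519], array([587., 204.,  40.]))]
```

```bash
python3 -c "
from workcell import arm
print(arm.sign_off())"
```

```text
the job is handed in; nothing more can be done
None
```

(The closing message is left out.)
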